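# Prime the reagent cartridges on the guarded press

### The arm

A 6-joint arm with a two-finger parallel gripper is mounted at the origin on a cart in front of the work surface, level with it; the furniture and walls round the work are solid. World frame = base frame: x ahead of the robot, y to its left, z up, the work surface at z = 0. Lengths are in m, angles in rad, forces in N, time in s.
With the tool pointing down it reaches from about 0.35 to 0.975 m from the base axis. Payload 17.4 kg.
Tool frame: the origin (TCP) lies on the centre line of the jaws, within the pads' length; the fingertips stand 22 mm ahead of it and the grasp point (between the pads) lies 3 mm ahead of it (manip.tcp_to_tips is the distance from the TCP to the fingertips, in m); z points along the fingers, y is the line along which they close (so a half turn about z gives the same grasp; the last joint's range is limited). The gripper opens to 85 mm and grips with 20 to 120 N. Pads are 22 mm wide; open, the fingers measure 114 mm over their backs; the gripper's body (76 mm by 85 mm) begins 54 mm behind the grasp point. The pads swing forward as they close: fully open they stand 13 mm farther back than shut.
Start: joints at [-1.168, 0.116, 1.442, -0, 1.584, -0.038], TCP at [0.288, -0.61, 0.253] pointing down, gripper open.
Joint ranges: [-2.83, 2.83], [-0.83, 2.19], [0.07, 2.5], [-1.14, 4.28], [0.01, 3], [-2.97, 2.97]. Speed limits (rad/s): [1.89, 1.89, 2.22, 3.14, 3.14, 3.14].

### API

Orientations are given as a unit quaternion [w, x, y, z].
In Python, from rig import manip gives the robot as it stands.
- The arm moves only by the tool send_rows, never from a script. Its argument "plan" is a list of rows, each a list of 3 entries, a list of its own where there are three numbers: the shift along the tool's x, y, z in m, then the turn, a rotation vector about the tool's x, y, z in rad, then the finger opening in m, from 0 to 0.0854. In form: [[[dx, dy, dz], [ax, ay, az], grip], ...]. A call has 1 to 5 rows; each row shifts and turns the commanded pose from where the row before left it, along the tool's axes as they then stand; what a row does not reach is not made up. A row lasts 1/8 s, in which the tool goes at most 62.5 mm and 10.7 degrees, less where a joint would pass 70% of its speed; a pose out of reach is approached as far as the arm can. A call with a gripper value outside its range is refused whole. The fingers move at their own pace and stop on an object; the grip force is fixed at half the most. Time passes only in rows, so rows that do not move let the fingers close. It gives the time, the measured TCP pose, the force, the opening and the grip force at its end, in the units of the state.
- manip.get_obs(): the state, without advancing time (a new reading comes with each control period).
- manip.snapshot(name): name is "side" or "top" or "wrist"; returns a dict with "color" (420x560x3 uint8, red, green, blue), "fx", "fy", "cx", "cy" (pixels), "dist" ([k1, k2, p1, p2, k3] as OpenCV has them; the pictures are not rectified), "R" (3x3) and "t" (3): a world point X has camera coordinates R X + t. Camera axes: x right, y down, z forward; pixel columns grow to the right and rows downward; lengths in m; the calibration is good to about 2 mm. A picture is of the moment at which its call begins. There is no depth.
- manip.job_done(): hands the job in; it is judged then, once.
The state is a dict: "clock": time; "q": joint angles; "joint_vel": joint speeds; "effort": joint torques, N m; "position": TCP position; "eef_rot": TCP orientation; "wrist_force": force on the tool from outside, world axes, zero at the start; "ft_torque": the same for the moment, N m; "opening": finger opening in m; "grasp_force": force on a finger pad.
Only numpy, scipy, OpenCV 4.12 (cv2) and the standard library are available. Lean on these libraries where they do the work, as an engineer would, in place of code of your own. Each camera call takes 0.05 s, during which the arm holds its last target. There are 200 camera calls.

### The job

Prime every white reagent cartridge on the bench: first fit the clear guard back on the press, its steel tongue straight and fully home in the red interlock switch, and leave it there, because the press must never be worked with the switch open. Then, for each cartridge, seat it on the blue carriage, slide it in until its blue pin is right under the press tip, push the black knob down until the pin is fully driven, draw the carriage out and lay the cartridge flat in the grey tray. Finish with the carriage fully drawn out, and do not disturb the bottles, vials, jars, carton and marker standing about.

Things in the scene. Friction and masses are not known exactly. Their poses are not given: they have to be found in the camera images.
- press_ref (a point): Point on the fixed white-framed press's aluminium plate, 10 mm above the bench, right under the press tip. Axes: z up; y along the carriage's slide, from the tip towards the loading end with the black grip post; x towards the white column at the back. Guard and switch stand on the front (-x) side.
- switch_slot (a point): Middle of the slot's mouth in the flat top of the red interlock switch (36x42 mm, top 57 mm above the bench), 50 mm to -x and 75 mm to -y of the press tip; axes as press_ref. The slot runs straight down over 29 mm, is 6.5 mm wide along x, 19.5 mm long along y, its mouth bevelled 3.5 mm all round.
- interlock (a joint): Contact plunger in the switch slot, pushed down by the tongue against a spring of under 1 N: 0 m = switch open, about 0.005 m = tongue fully home (0.006 m is the stop).
- guard_grip (a point): Centre of the yellow grip block (14 x 24 x 54 mm along x, y, z) on the loose clear guard, about 0.22 kg; pinch it along y from above. Guard axes: z up, y along its 138 mm front pane (4 mm thick), two wings reach 38 mm to +x; fitted, they agree with press_ref's. The pane's lower edge is 85 mm below this point, its yellow top strip 30 mm below, the block's top 22 mm above. It starts upright on its rest.
- tongue_tip (a point): Lower end of the guard's flat steel tongue: 3 mm (x) by 16 mm (y), 12 mm over its last 4 mm, 28 mm long below the guard's lower edge, 75 mm to -y of the grip block, 113 mm below its centre; axes as guard_grip. Fully home, the guard's lower edge rests on the switch top, its other end between the flared cheeks (9 mm apart, tops at 84 mm) of a channel 64 mm to +y of the press tip.
- guard_rest: Fixed steel sheet rest, 66x124 mm, 36 mm high plus 8 mm lips, on which the guard is parked at the start; origin on the bench under the middle of the guard's front pane, axes as the parked guard.
- carriage (a joint): Blue carriage of the press: 0 m = fully drawn out (nest 115 mm to +y of the tip), 0.115 m = the nest's middle under the tip, 0.130 m = inner stop. It stays where it is left; about 1.5 N moves it.
- nest (a point): Middle of the top of the carriage's nest, 30 mm above the bench; axes as press_ref. A cartridge sits on it like a saddle, long side along x, either way round: its skirts (42 mm apart) straddle the 38 mm wide bevelled bed, and it lies between two round ribs (38 mm apart along y, 4 mm high). Seated, its centre is 4 mm above this point.
- carriage_grip (a point): On the axis of the carriage's upright black grip post (16 mm diameter, top at 68 mm, foot on a flat bar 22 mm above the bench); this point is 52 mm above the bench. Pinch it from above to slide the carriage along press_ref's y.
- ram (a joint): Travel of the press ram, 0 m = up (spring return), 0.018 m = stop. Its tip meets a seated cartridge's pin at about 0.009 m and has driven it fully home at 0.015 m; this takes about 9 N in all.
- ram_tip (a point): Lower end of the ram's steel tip (6 mm diameter), 51 mm above the bench when up.
- ram_knob (a point): Top of the ram's black palm knob (40 mm diameter), 144 mm above the bench when up; push it straight down.
- out_tray: Loose shallow grey tray for finished cartridges, outside 140 (x) x 190 (y) x 14 mm, walls and floor 4 mm; origin at the middle of its underside, z up.
- cart_1 (a point): White reagent cartridge 1 (52 along x, 34 along y, 18 mm high, 45 g; may be absent), at its centre, 9 mm above its underside; z up. Two 5 mm thick skirts at its x ends reach down to the bench, 5 mm below its deck's underside. In the middle of its top is a round well 15 mm wide with the blue release pin. Pinch it by its two x ends.
- pin_1 (a joint): Blue release pin of cartridge 1 (13 mm diameter, 1 mm below the top when unused): 0 m = unused, 0.006 m = fully driven; it stays where it is pushed (about 2.5 N), too deep in its well for fingers.
- cart_2 (a point): White reagent cartridge 2 (52 along x, 34 along y, 18 mm high, 45 g; may be absent), at its centre, 9 mm above its underside; z up. Two 5 mm thick skirts at its x ends reach down to the bench, 5 mm below its deck's underside. In the middle of its top is a round well 15 mm wide with the blue release pin. Pinch it by its two x ends.
- pin_2 (a joint): Blue release pin of cartridge 2 (13 mm diameter, 1 mm below the top when unused): 0 m = unused, 0.006 m = fully driven; it stays where it is pushed (about 2.5 N), too deep in its well for fingers.
- cart_3 (a point): White reagent cartridge 3 (52 along x, 34 along y, 18 mm high, 45 g; may be absent), at its centre, 9 mm above its underside; z up. Two 5 mm thick skirts at its x ends reach down to the bench, 5 mm below its deck's underside. In the middle of its top is a round well 15 mm wide with the blue release pin. Pinch it by its two x ends.
- pin_3 (a joint): Blue release pin of cartridge 3 (13 mm diameter, 1 mm below the top when unused): 0 m = unused, 0.006 m = fully driven; it stays where it is pushed (about 2.5 N), too deep in its well for fingers.
- amber_a: Bystander: brown square reagent bottle, 43x43x84 mm; origin in the middle of its underside. Leave it be.
- vial_b: Bystander: small vial with a blue lid, 28 mm wide, 60 mm tall; origin in the middle of its underside. Leave it be.
- carton_blue: Bystander: small blue carton, 43x106x23 mm, lying flat; origin in the middle of its underside. Leave it be.
- marker: Bystander: teal and black marker, 116 mm long, lying flat; origin in the middle of its underside. Leave it be.
- jar_c: Bystander: clear sample jar with a beige lid, 45 mm wide, 50 mm tall; origin in the middle of its underside. Leave it be.
Things that resemble listed ones, but are neither listed nor needed, are in the scene too. Leave any green or orange look-alike of the part that bears cart_2 alone. What is shaped like the part that bears cart_3 but yellow is not meant.

How it is judged:
By the outcome, as a careful person would: the job done as asked, in the order asked, and still so for the second after the job is handed in, with the robot touching nothing.
Of cartridge_1, cartridge_2, cartridge_3 only 2 to 3 are there at a start; the rules pass over those that are not, and their reading is None.
At some moment in a run one of cartridge_1, cartridge_2, cartridge_3, out_tray may be knocked a few centimetres aside while the robot is not near it.
Once in a run the grip may slacken for a moment while it holds something.
It also fails if it takes over 210 s, if anything falls off the work surface, if the arm or the gripper's body presses on something with over 40 N, if the wrist force passes 120 N, or if a joint passes its speed limit or range.

## Working session

There is one attempt and no reset: what is moved stays moved. The work goes in short steps, Python scripts to look and compute and a tool call to move; the robot and the scene stay as the last step left them, time stands still between calls to the robot, and variables do not carry over. Pictures are saved under pics/ and viewed, at most 14 in all, crops included, and the job is handed in when it is done.

Besides the shell and the picture viewer there is one more tool, called after ">>>" as name(argument=value, ...) on one line, values as JSON. send_rows: Moves the arm, as the interface text tells. Its arguments: {"type":"object","properties":{"plan":{"type":"array"}},"required":["plan"]}

```bash
mkdir -p pics; ls; cat > h.py <<'E'
import numpy as np,cv2
from rig import manip
from scipy.spatial.transform import Rotation as Ro
def snap(cam,fn=None,crop=None,scale=1):
    s=manip.snapshot(cam); 
    np.save('last_%s.npy'%cam,s,allow_pickle=True)
    if fn: save(s,fn,crop,scale)
    return s
def load(cam): return np.load('last_%s.npy'%cam,allow_pickle=True).item()
def save(s,fn,crop=None,scale=1):
    im=s['color'][:,:,::-1]
    if crop: u0,v0,u1,v1=crop; im=im[v0:v1,u0:u1]
    cv2.imwrite('pics/'+fn,cv2.resize(im,None,fx=scale,fy=scale,interpolation=cv2.INTER_CUBIC))
def K(s): return np.array([[s['fx'],0,s['cx']],[0,s['fy'],s['cy']],[0,0,1.]])
def pix2w(s,uv,z):
    p=cv2.undistortPoints(np.array(uv,float).reshape(-1,1,2),K(s),np.array(s['dist'],float)).reshape(-1,2)
    R=np.array(s['R']);t=np.array(s['t']);c=-R.T@t
    d=np.c_[p,np.ones(len(p))]@R
    return c+d*((np.broadcast_to(z,len(p))-c[2])/d[:,2])[:,None]
def w2pix(s,X):
    return cv2.projectPoints(np.array(X,float).reshape(-1,3),cv2.Rodrigues(np.array(s['R']))[0],np.array(s['t'],float),K(s),np.array(s['dist'],float))[0].reshape(-1,2)
def st():
    o=manip.get_obs(); q=o['eef_rot']; R=Ro.from_quat([q[1],q[2],q[3],q[0]]).as_matrix()
    return np.array(o['position']),R,o
def to(p,yaw_y=None):
    """shift in tool axes to world p; yaw_y: wanted world angle of tool y (mod pi), tool down"""
    x,R,o=st(); out=R.T@(np.array(p)-x); a=0
    if yaw_y is not None:
        cur=np.arctan2(R[1,1],R[0,1]); a=(yaw_y-cur+np.pi/2)%np.pi-np.pi/2
        print('turn tool z',np.round(-a,4))
    print('shift tool',np.round(out,4),'tilt',np.round(R[:,2],4))
def say():
    x,R,o=st(); print('t',round(o['clock'],2),'p',np.round(x,4),'ty',np.round(R[:,1],3),'F',np.round(o['wrist_force'],1),'op',round(o['opening'],4),'gf',round(o['grasp_force'],1),'q6',np.round(o['q'][5],2))
E
python3 - <<'E'
from h import *
say()
snap('top','top1.png',None,1.42);snap('side','side1.png',None,1.42)
E
```

```text
pics
t 0.0 p [ 0.2879 -0.6103  0.2525] ty [ 0.427 -0.904 -0.001] F [-0.5 -0.5  0.4] op 0.0854 gf 0.0 q6 -0.04
```

View pics/top1.png

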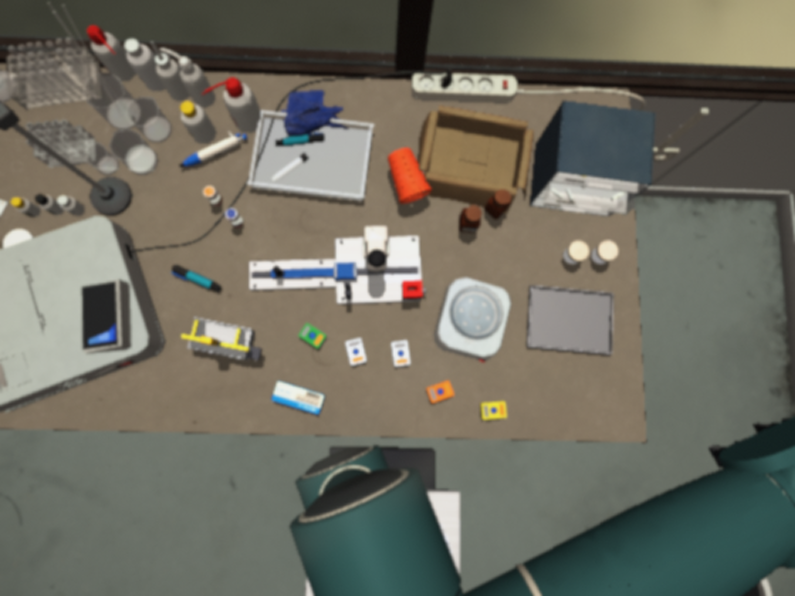

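View pics/side1.png

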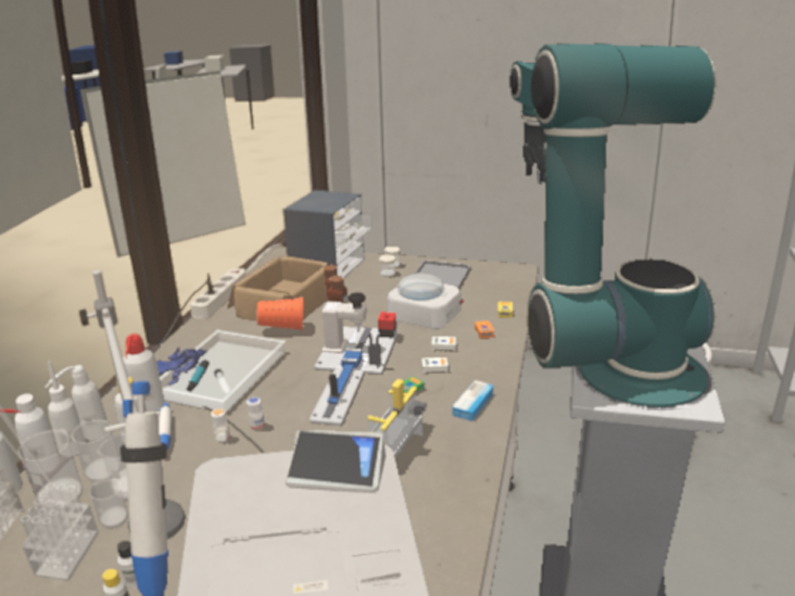

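Top view (scaled 1.42): two white cartridges lie at (356,352) and (401,354). The look-alikes are green (312,336), orange (440,392) and yellow (494,410). The press is at (376,270) with its carriage drawn to the left, the guard on its rest is at (222,338), the switch at (412,289), and the dark grey tray at (570,320). The light tray with pens at (310,155) isn't the one meant.

```bash
python3 - <<'E'
from h import *
s=load('top'); save(s,'c1.png',(120,150,310,290),4.2)
print(-np.array(s['R']).T@s['t'])
k=1/1.42
def P(l,z): print(np.round(pix2w(s,np.array(l)*k,z),3).tolist())
P([[356,352],[401,354]],.018)
P([[528,287],[613,290],[612,354],[528,350]],.014)
P([[412,289]],.057);P([[376,258]],.144);P([[278,272]],.068);P([[222,338]],.1)
E
```

```text
[0.35794559 0.02280296 1.24085005]
[[0.439, 0.07, 0.018], [0.438, -0.029, 0.018]]
[[0.596, -0.312, 0.014], [0.594, -0.505, 0.014], [0.45, -0.497, 0.014], [0.454, -0.309, 0.014]]
[[0.575, -0.048, 0.057]]
[[0.621, 0.031, 0.144]]
[[0.602, 0.24, 0.068]]
[[0.455, 0.338, 0.1]]
```

View pics/c1.png

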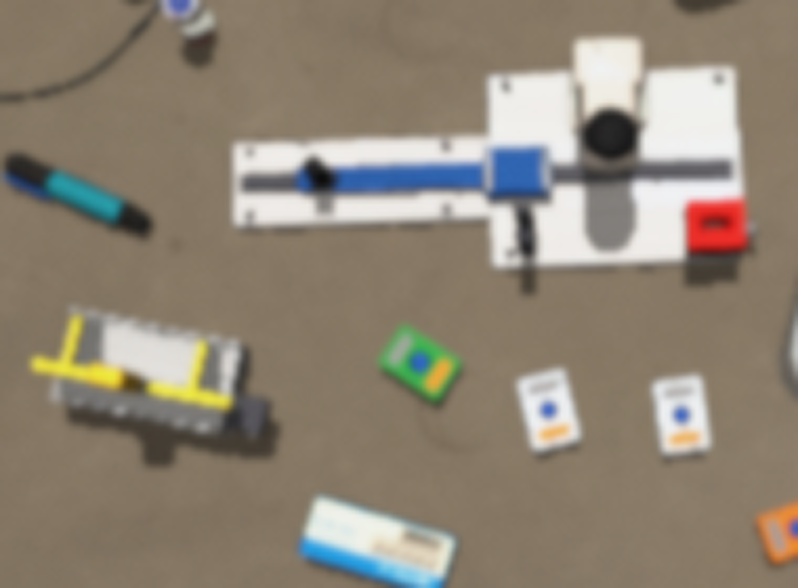

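The crop confirms cartridge A at (548,410) and B at (682,414), both white with a blue pin; green (420,365) is a look-alike. The guard's yellow strip runs from (35,362) to (230,403), with its block near (125,378) and its tongue on the right end. The knob is at (611,133), the slot at (716,223), the post at (320,170) and the nest at (519,173).

```bash
python3 - <<'E'
from h import *
s=load('top')
def P(n,l,z):
    w=pix2w(s,np.array(l)/4.2+[120,150],z); print(n,np.round(w,4).tolist()); return w
k=P('knob',[[611,133]],.144)[0]
P('slot',[[716,223]],.057);P('post',[[320,170]],.068);P('nest',[[519,173]],.030)
w=P('rail',[[242,184],[732,170]],.011);d=w[0]-w[1];print('yaw',np.arctan2(-d[0],d[1]))
w=P('plate',[[490,75],[735,68],[742,262],[493,267]],.010)
for a,b in((0,1),(3,2)):
    d=w[a]-w[b];print(np.arctan2(-d[0],d[1]))
w=P('strip',[[35,362],[230,403]],.093);d=w[0]-w[1];print('guard yaw',np.arctan2(-d[0],d[1]),np.linalg.norm(d),w.mean(0))
w=P('A',[[518,379],[567,370],[580,443],[533,453]],.018);print(w.mean(0));d=w[:2].mean(0)-w[2:].mean(0);print(np.arctan2(d[1],d[0]))
w=P('B',[[654,380],[701,376],[711,446],[664,454]],.018);print(w.mean(0));d=w[:2].mean(0)-w[2:].mean(0);print(np.arctan2(d[1],d[0]))
g=np.array([.445,.325,.26]); to(g,1.57-.2)
x,R,o=st(); print(R)
E
```

```text
knob [[0.6208, 0.0293, 0.144]]
slot [[0.5767, -0.0486, 0.057]]
post [[0.6051, 0.2385, 0.068]]
nest [[0.6153, 0.0978, 0.03]]
rail [[0.6045, 0.3067, 0.011], [0.6266, -0.0628, 0.011]]
yaw 0.05972239139934907
plate [[0.6955, 0.1241, 0.01], [0.7072, -0.0639, 0.01], [0.556, -0.0717, 0.01], [0.5468, 0.1158, 0.01]]
0.062168455493053165
0.0489518549476185
strip [[0.459, 0.4208, 0.093], [0.4343, 0.286, 0.093]]
guard yaw -0.18121076408483164 0.13708154793535707 [0.44667706 0.35342273 0.093     ]
A [[0.4624, 0.0934, 0.018], [0.47, 0.0575, 0.018], [0.4166, 0.0461, 0.018], [0.4084, 0.0803, 0.018]]
[0.43936362 0.06932898 0.018     ]
0.22282095183093886
B [[0.4643, -0.0071, 0.018], [0.4682, -0.0419, 0.018], [0.4168, -0.0503, 0.018], [0.4101, -0.0158, 0.018]]
[ 0.43984878 -0.02880694  0.018     ]
0.16030969978081683
turn tool z 0.6416
shift tool [ 0.5411 -0.7789 -0.0065] tilt [-4.e-04  1.e-03 -1.e+00]
[[ 9.04416188e-01  4.26651104e-01 -4.41132937e-04]
 [ 4.26651331e-01 -9.04415639e-01  9.96691443e-04]
 [ 2.62719770e-05 -1.08963383e-03 -9.99999406e-01]]
```

>>> send_rows(plan=[[[0,0,0],[0,0,0.16],0.0854],[[0,0,0],[0,0,0.16],0.0854],[[0,0,0],[0,0,0.16],0.0854],[[0,0,0],[0,0,0.16],0.0854],[[0,-0.058,0],[0,0,0],0.0854]])

```text
clock: 0.72
position: [0.2989, -0.5546, 0.2515]
eef_rot: [-0.001, 0.995, -0.102, -0.001]
wrist_force: [-0.2, 0.4, 0.6]
opening: 0.0851
grasp_force: 0.0
```

>>> send_rows(plan=[[[-0.002,-0.058,0],[0,0,0],0.0854],[[-0.002,-0.058,0],[0,0,0],0.0854],[[-0.002,-0.058,0],[0,0,0],0.0854],[[-0.002,-0.058,0],[0,0,0],0.0854],[[-0.002,-0.058,0],[0,0,0],0.0854]])

```text
clock: 1.35
position: [0.3469, -0.2656, 0.2531]
eef_rot: [-0.0, 0.995, -0.1, 0.0]
wrist_force: [1.3, 0.1, 0.1]
opening: 0.0855
grasp_force: 0.0
```

>>> send_rows(plan=[[[-0.002,-0.058,0],[0,0,0],0.0854],[[-0.002,-0.058,0],[0,0,0],0.0854],[[-0.002,-0.058,0],[0,0,0],0.0854],[[-0.002,-0.058,0],[0,0,0],0.0854],[[-0.002,-0.058,0],[0,0,0],0.0854]])

```text
clock: 1.98
position: [0.3944, 0.0208, 0.2534]
eef_rot: [-0.0, 0.995, -0.099, 0.0]
wrist_force: [0.8, -0.8, 0.1]
opening: 0.0851
grasp_force: 0.0
```

>>> send_rows(plan=[[[-0.002,-0.058,0],[0,0,0],0.0854],[[-0.002,-0.058,0],[0,0,0],0.0854],[[-0.002,-0.058,0],[0,0,0],0.0854],[[-0.002,-0.058,0],[0,0,0],0.0854],[[0,0,0],[0,0,0],0.0854]])

```text
clock: 2.6
position: [0.4324, 0.2507, 0.2523]
eef_rot: [0.0, 0.995, -0.097, -0.001]
wrist_force: [-0.0, -0.7, 0.3]
opening: 0.0856
grasp_force: 0.0
```

```bash
python3 - <<'E'
from h import *
say(); s=snap('wrist','w1.png',None,1.42)
print(np.round(s['R'],3),-np.array(s['R']).T@s['t'])
print(w2pix(s,[[.4467,.3534,.143],[.4467,.3534,.121]])*1.42)
E
```

```text
t 2.6 p [0.4324 0.2507 0.2523] ty [-0.194 -0.981  0.001] F [-0.  -0.7  0.3] op 0.0856 gf 0.0 q6 2.24
[[-0.195 -0.981  0.   ]
 [-0.933  0.186  0.309]
 [-0.303  0.06  -0.951]] [0.50915359 0.23505241 0.37355631]
[[205.40222919 317.45634386]
 [219.93118357 304.76206421]]
```

View pics/w1.png

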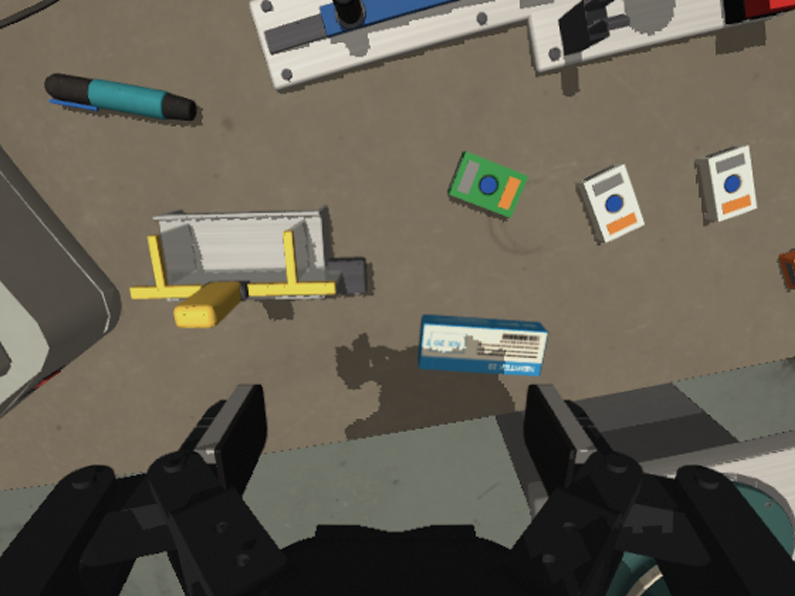

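The wrist view shows the block's top centred at (197,316) and the strip's ends at (131,293) and (335,287). The cartridges are at (614,203) and (732,184).

```bash
cat >> h.py <<'E'
def yawline(w): d=w[0]-w[1]; return np.arctan2(-d[0],d[1])
E
python3 - <<'E'
from h import *
s=load('wrist'); k=1/1.42
b=pix2w(s,[[197*k,316*k]],.143)[0]; w=pix2w(s,np.array([[131,293],[335,287]])*k,.091)
print(b,w,w.mean(0),yawline(w),np.linalg.norm(w[0]-w[1]))
A=pix2w(s,np.array([[614,203],[732,184]])*k,.017);print('carts',A)
y=yawline(w); m=(b+w.mean(0))/2
to([m[0],m[1],.19],np.pi/2+y)
E
```

```text
[0.4484256  0.35776924 0.143     ] [[0.45912696 0.4248602  0.091     ]
 [0.436142   0.28917971 0.091     ]] [0.44763448 0.35701996 0.091     ] -0.16781186802481665 0.1376136027788706
carts [[ 0.44152934  0.07216249  0.017     ]
 [ 0.43937602 -0.025868    0.017     ]]
turn tool z -0.0287
shift tool [-0.0057 -0.1094  0.0624] tilt [-1.6e-03 -9.0e-04 -1.0e+00]
```

>>> send_rows(plan=[[[-0.003,-0.055,0],[0,0,-0.029],0.0854],[[-0.003,-0.054,0],[0,0,0],0.0854],[[0,0,0.045],[0,0,0],0.06],[[0,0,0.045],[0,0,0],0.06],[[0,0,0.036],[0,0,0],0.06]])

```text
clock: 3.28
position: [0.4468, 0.3545, 0.1256]
eef_rot: [0.0, 0.996, -0.086, -0.0]
wrist_force: [0.1, 0.9, -0.4]
opening: 0.06
grasp_force: 0.0
```

>>> send_rows(plan=[[[0,0,0],[0,0,0],0.045],[[0,0,0],[0,0,0],0.03],[[0,0,0],[0,0,0],0.01],[[0,0,0],[0,0,0],0.01],[[0,0,0],[0,0,0],0.01]])

```text
clock: 3.9
position: [0.4476, 0.3563, 0.1296]
eef_rot: [-0.001, 0.996, -0.085, 0.001]
wrist_force: [0.2, -1.9, 8.5]
opening: 0.023
grasp_force: 59.1
```

```bash
python3 - <<'E'
from h import *
say(); s=snap('wrist'); a=s['color'][200:420,60:440,::-1]; 
t=snap('side'); b=t['color'][250:335,220:330,::-1]
im=np.vstack([cv2.resize(a,(660,382)),cv2.resize(b,(282,218)) if 0 else cv2.copyMakeBorder(cv2.resize(b,(282,218)),0,0,0,378,0)])
cv2.imwrite('pics/w2.png',im)
E
```

```text
t 3.9 p [0.4476 0.3563 0.1296] ty [-0.169 -0.986 -0.002] F [ 0.2 -1.9  8.5] op 0.023 gf 59.1 q6 2.37
```

View pics/w2.png

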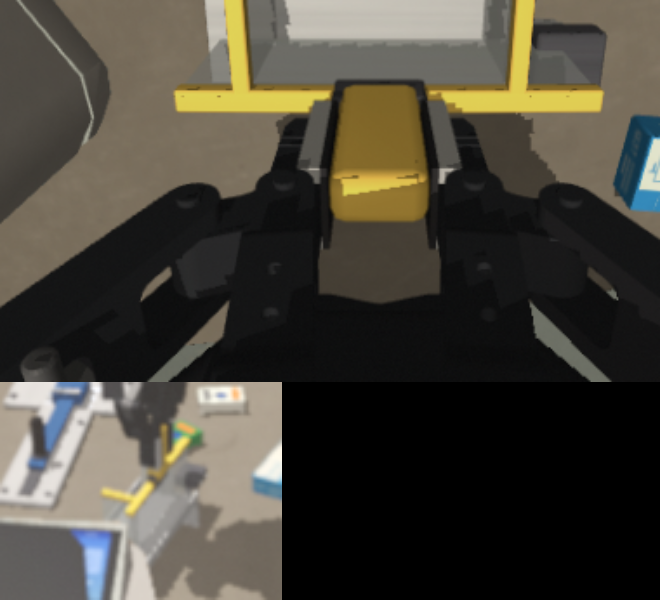

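The block is squarely pinched between the pads (centre about (380,150)), with the strip below running from (176,98) to (602,100). I'll lift.

>>> send_rows(plan=[[[0,0,-0.015],[0,0,0],0.01],[[0,0,-0.03],[0,0,0],0.01],[[0,0,-0.03],[0,0,0],0.01],[[0,0,-0.03],[0,0,0],0.01],[[0,0,0],[0,0,0],0.01]])

```text
clock: 4.62
position: [0.4474, 0.3565, 0.2358]
eef_rot: [-0.002, 0.996, -0.085, 0.002]
wrist_force: [0.5, -0.1, -2.6]
opening: 0.0229
grasp_force: 59.2
```

```bash
python3 - <<'E'
from h import *
say(); s=snap('wrist','w3.png',(60,200,440,420),2.1)
x,R,o=st()
# strip ends in the previous crop: scale 660/380
E
```

```text
t 4.62 p [0.4474 0.3565 0.2358] ty [-0.169 -0.986 -0.003] F [ 0.5 -0.1 -2.6] op 0.0229 gf 59.2 q6 2.37
```

View pics/w3.png

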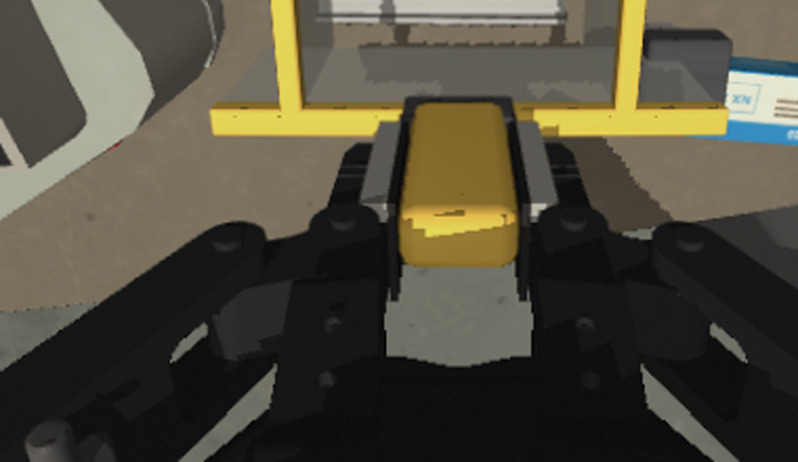

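The guard hangs level and square in the grip: strip ends at (211,122) and (727,122), block centre at (460,150). The dark tongue bracket is at (690,60).

```bash
python3 - <<'E'
from h import *
from scipy.optimize import brentq
s=load('wrist');x,R,o=st()
px=np.array([[211,135],[727,135]])/2.1+[60,200]
f=lambda z:np.linalg.norm(np.diff(pix2w(s,px,z),axis=0))-.138
z=brentq(f,.1,.25);w=pix2w(s,px,z)
print('strip z',z,'tool',np.round((w-x)@R,4), 'yaw',yawline(w),'cmd yaw',np.arctan2(R[1,1],R[0,1])+np.pi/2)
bt=np.array([[401,205],[517,205],[518,265],[401,265]])/2.1+[60,200]
for zz in (x[2]+.015,x[2]+.02): print(np.round((pix2w(s,bt,zz)-x)@R,4).tolist())
# target: tip from slot avg
E
```

```text
strip z 0.197907339356777 tool [[-0.0038 -0.0662  0.0358]
 [-0.0037  0.0718  0.0356]] yaw -0.16960101837317806 cmd yaw -0.1701837216156732
[[0.0079, -0.0106, -0.015], [0.0079, 0.0111, -0.015], [-0.0057, 0.0117, -0.015], [-0.0057, -0.0111, -0.015]]
[[0.0111, -0.0101, -0.02], [0.0111, 0.0106, -0.02], [-0.0018, 0.0112, -0.02], [-0.0019, -0.0105, -0.02]]
```

>>> send_rows(plan=[[[0,0,-0.02],[0,0,-0.115],0.01],[[0,0,-0.015],[0,0,-0.112],0.01],[[0.013,0.042,0],[0,0,0],0.01],[[0.013,0.042,0],[0,0,0],0.01],[[0.013,0.042,0],[0,0,0],0.01]])

```text
clock: 5.3
position: [0.4929, 0.2312, 0.266]
eef_rot: [0.0, 1.0, 0.029, -0.001]
wrist_force: [0.7, 0.4, -2.2]
opening: 0.0229
grasp_force: 59.7
```

>>> send_rows(plan=[[[0.013,0.042,0],[0,0,0],0.01],[[0.013,0.042,0],[0,0,0],0.01],[[0.013,0.042,0],[0,0,0],0.01],[[0.013,0.042,0],[0,0,0],0.01],[[0.013,0.042,0],[0,0,0],0.01]])

```text
clock: 5.92
position: [0.5697, 0.0251, 0.266]
eef_rot: [-0.0, 1.0, 0.028, -0.001]
wrist_force: [0.5, 0.5, -3.3]
opening: 0.0229
grasp_force: 59.7
```

```bash
python3 - <<'E'
from h import *
say(); s=snap('wrist','w4.png',None,1.42); to([.5724,.0263,.25],np.pi/2+.057)
print(w2pix(s,[[.5767,-.0486,.057]])*1.42)
E
```

```text
t 5.92 p [0.5697 0.0251 0.266 ] ty [ 0.057 -0.998 -0.   ] F [ 0.5  0.5 -3.3] op 0.0229 gf 59.7 q6 1.51
turn tool z -0.0021
shift tool [ 0.0018 -0.005   0.0156] tilt [-0.0017 -0.0019 -1.    ]
[[493.61312818 260.5979248 ]]
```

View pics/w4.png

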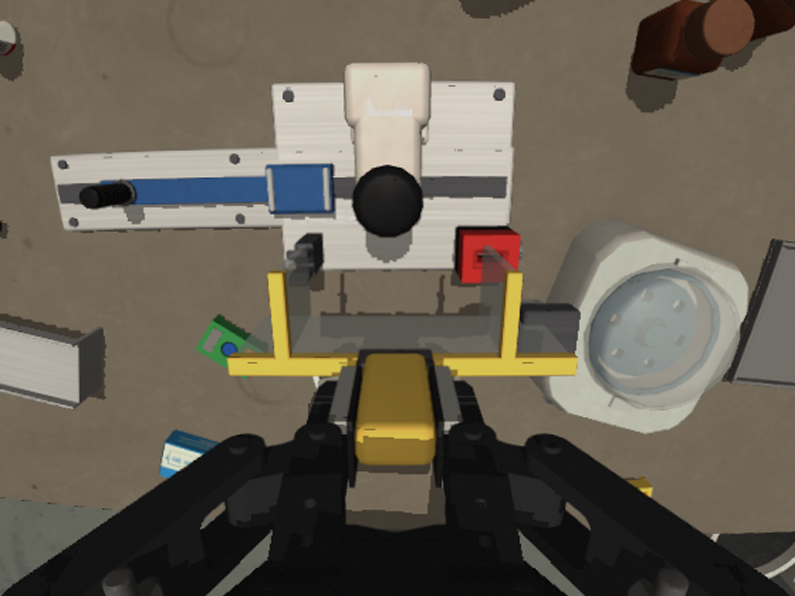

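The wrist view shows the slot at (490,256) in the red switch, the knob at (387,201) and the cheeks at (310,250). The guard is square to the press, with its dark tongue bracket at (550,320).

```bash
python3 - <<'E'
from h import *
s=load('wrist');x,R,o=st();k=1/1.42
P=lambda l,z:pix2w(s,np.array(l)*k,z)
sl=P([[490,256]],.057)[0];kn=P([[387,201]],.144)[0]
rail=P([[60,193],[505,186]],.011);pl=P([[274,85],[515,83]],.01)
print('slot',sl,'knob',kn,'rail yaw',yawline(rail),yawline(pl),'nest',P([[301,188]],.03),'post',P([[92,196]],.068))
print('tongue px',w2pix(s,x+np.array([[0,.075,.006+.085],[0,.075,.119]])@R.T)/k)
sw=P([[458,229],[518,229],[520,275],[460,275]],.057);print('switch top',sw.mean(0))
save(s,'w5.png',(300,145,420,260),5)
E
```

```text
slot [ 0.58002949 -0.04547279  0.057     ] knob [0.6243104  0.03214323 0.144     ] rail yaw 0.06151700172840099 0.06319712039479183 nest [[0.61973413 0.10045002 0.03      ]] post [[0.61111793 0.24413263 0.068     ]]
tongue px [[551.53941567 317.20732273]
 [535.3797356  300.23185867]]
switch top [ 0.58276226 -0.04448629  0.057     ]
```

View pics/w5.png

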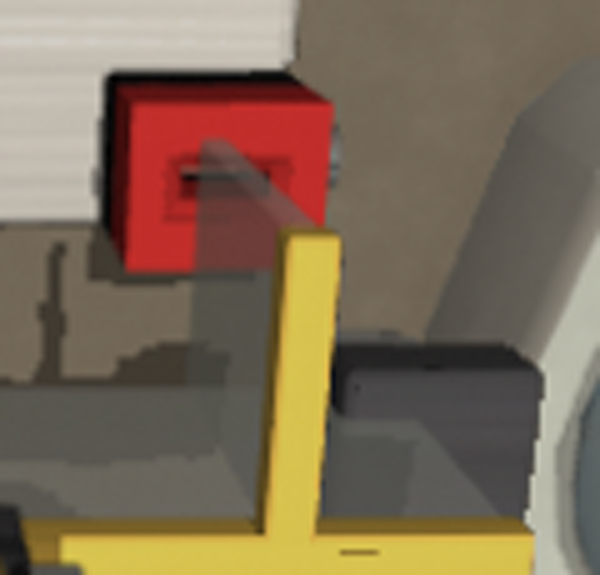

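The crop shows the slot's bevel centred at (229,188), parallel to the guard. I'll go down over it.

```bash
python3 - <<'E'
from h import *
to([.5725,.0277,.186],np.pi/2+.06)
E
```

```text
turn tool z -0.0051
shift tool [ 0.0021 -0.0065  0.0796] tilt [-0.0017 -0.0019 -1.    ]
```

>>> send_rows(plan=[[[0.002,-0.0065,0.03],[0,0,-0.005],0.01],[[0,0,0.03],[0,0,0],0.01],[[0,0,0.019],[0,0,0],0.01],[[0,0,0],[0,0,0],0.01]])

```text
clock: 6.48
position: [0.5707, 0.0332, 0.1866]
eef_rot: [-0.0, 1.0, 0.031, -0.001]
wrist_force: [0.3, 0.9, -2.3]
opening: 0.0233
grasp_force: 59.9
```

>>> send_rows(plan=[[[0,0,0.004],[0,0,0],0.01],[[0,0,0.004],[0,0,0],0.01],[[0,0,0],[0,0,0],0.01]])

```text
clock: 6.85
position: [0.5714, 0.0331, 0.1805]
eef_rot: [0.0, 1.0, 0.031, 0.0]
wrist_force: [-0.6, 0.6, -2.4]
opening: 0.023
grasp_force: 60.1
```

>>> send_rows(plan=[[[0,0,0.004],[0,0,0],0.01],[[0,0,0],[0,0,0],0.01]])

```text
clock: 7.1
position: [0.5714, 0.033, 0.1761]
eef_rot: [0.0, 1.0, 0.031, 0.0]
wrist_force: [0.6, -1.9, -4.7]
opening: 0.0231
grasp_force: 59.9
```

```bash
python3 - <<'E'
from h import *
say(); s=snap('wrist','w6.png',(280,145,440,265),5)
E
```

```text
t 7.1 p [0.5714 0.033  0.1761] ty [ 0.062 -0.998  0.   ] F [ 0.6 -1.9 -4.7] op 0.0231 gf 59.9 q6 1.52
```

View pics/w6.png

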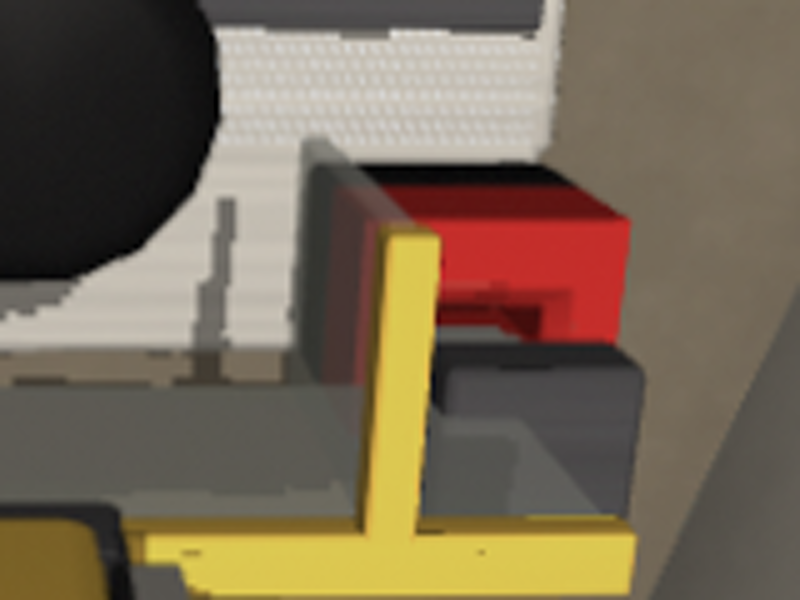

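The steel tongue at (490,335) stands over the slot but about 5 mm too far to the left (+y); the bevel's right end is at (575,290). I'll shift it and go on down.

>>> send_rows(plan=[[[0.001,0.005,-0.005],[0,0,0],0.01],[[0,0,0],[0,0,0],0.01],[[0,0,0.004],[0,0,0],0.01],[[0,0,0],[0,0,0],0.01]])

```text
clock: 7.65
position: [0.5724, 0.0282, 0.1767]
eef_rot: [-0.0, 1.0, 0.031, -0.0]
wrist_force: [0.7, -0.3, -3.0]
opening: 0.0232
grasp_force: 60.2
```

>>> send_rows(plan=[[[0,0,0.003],[0,0,0],0.01],[[0,0,0.003],[0,0,0],0.01],[[0,0,0],[0,0,0],0.01]])

```text
clock: 8.02
position: [0.5725, 0.0282, 0.1709]
eef_rot: [-0.0, 1.0, 0.031, -0.0]
wrist_force: [-0.1, 0.3, -2.8]
opening: 0.023
grasp_force: 60.2
```

>>> send_rows(plan=[[[0,0,0.003],[0,0,0],0.01],[[0,0,0],[0,0,0],0.01]])

```text
clock: 8.28
position: [0.5726, 0.0282, 0.168]
eef_rot: [-0.0, 1.0, 0.031, -0.0]
wrist_force: [0.8, -1.4, -2.9]
opening: 0.0233
grasp_force: 60.2
```

No contact force yet, so I'm continuing down.

>>> send_rows(plan=[[[0,0,0.004],[0,0,0],0.01],[[0,0,0],[0,0,0],0.01]])

```text
clock: 8.52
position: [0.5725, 0.0282, 0.1639]
eef_rot: [0.0, 1.0, 0.031, -0.0]
wrist_force: [-0.9, -0.1, -2.9]
opening: 0.023
grasp_force: 60.2
```

>>> send_rows(plan=[[[0,0,0.004],[0,0,0],0.01],[[0,0,0],[0,0,0],0.01]])

```text
clock: 8.78
position: [0.5726, 0.0282, 0.1599]
eef_rot: [-0.0, 1.0, 0.031, -0.0]
wrist_force: [0.0, 1.1, -2.9]
opening: 0.0231
grasp_force: 60.2
```

>>> send_rows(plan=[[[0,0,0.004],[0,0,0],0.01],[[0,0,0],[0,0,0],0.01]])

```text
clock: 9.02
position: [0.5726, 0.0282, 0.1559]
eef_rot: [-0.0, 1.0, 0.031, -0.0]
wrist_force: [-0.1, 0.8, -3.2]
opening: 0.0229
grasp_force: 60.2
```

```bash
python3 - <<'E'
from h import *
say(); s=snap('wrist','w7.png',(60,120,440,400),2.1); print(st()[2]['ft_torque'])
E
```

```text
t 9.03 p [0.5726 0.0282 0.1559] ty [ 0.062 -0.998 -0.   ] F [-0.1  0.8 -3.2] op 0.0229 gf 60.2 q6 1.51
[ 0.08529975  0.00772506 -0.01438218]
```

View pics/w7.png

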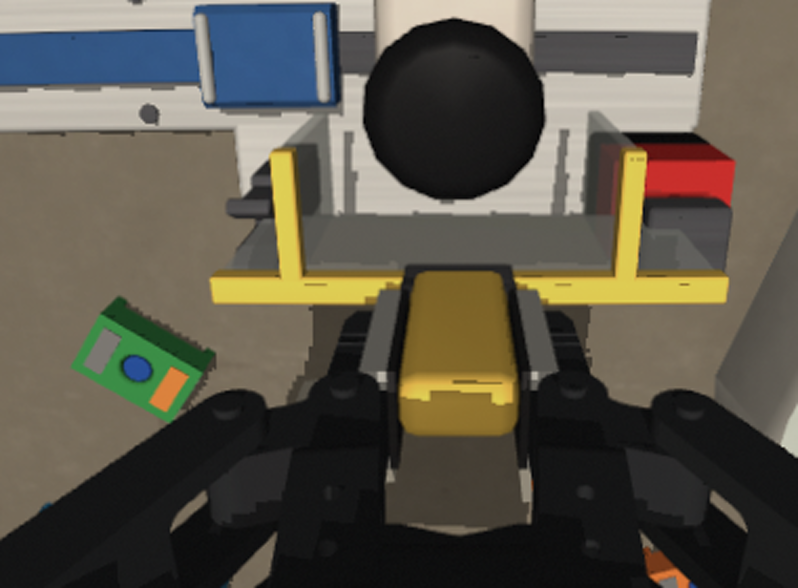

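The guard is square over the switch at (690,180) and the channel at (265,200), and clear of the knob. I'm continuing to the seat.

>>> send_rows(plan=[[[0,0,0.004],[0,0,0],0.01],[[0,0,0],[0,0,0],0.01]])

```text
clock: 9.32
position: [0.5726, 0.0282, 0.152]
eef_rot: [0.0, 1.0, 0.031, -0.0]
wrist_force: [0.3, 1.0, -1.8]
opening: 0.0232
grasp_force: 60.2
```

>>> send_rows(plan=[[[0,0,0.003],[0,0,0],0.01],[[0,0,0],[0,0,0],0.01]])

```text
clock: 9.57
position: [0.5731, 0.0282, 0.1506]
eef_rot: [0.0, 1.0, 0.031, 0.001]
wrist_force: [-3.0, 0.8, 8.7]
opening: 0.0229
grasp_force: 61.7
```

>>> send_rows(plan=[[[0,0,0.002],[0,0,0],0.01],[[0,0,0],[0,0,0],0.01]])

```text
clock: 9.82
position: [0.5737, 0.0284, 0.1505]
eef_rot: [-0.0, 1.0, 0.031, 0.002]
wrist_force: [-5.3, 2.5, 22.4]
opening: 0.0233
grasp_force: 63.6
```

It stops firmly at 0.1505 with 22 N, after the light spring, so it's home. I'll ease off, release, rise and check.

>>> send_rows(plan=[[[0,0,-0.003],[0,0,0],0.01],[[0,0,0],[0,0,0],0.035],[[0,0,0],[0,0,0],0.05],[[0,0,0],[0,0,0],0.06],[[0,0,-0.02],[0,0,0],0.06]])

```text
clock: 10.45
position: [0.5721, 0.0282, 0.1696]
eef_rot: [-0.0, 1.0, 0.031, -0.001]
wrist_force: [0.2, -0.2, 0.7]
opening: 0.0602
grasp_force: 0.0
```

>>> send_rows(plan=[[[0,0,-0.05],[0,0,0],0.06],[[0,0,-0.05],[0,0,0],0.06],[[0,0,0],[0,0,0],0.06]])

```text
clock: 10.82
position: [0.5737, 0.0282, 0.2763]
eef_rot: [0.0, 1.0, 0.031, 0.004]
wrist_force: [0.0, -0.1, -0.3]
opening: 0.0598
grasp_force: 0.0
```

```bash
python3 - <<'E'
from h import *
say(); s=snap('wrist','w8.png',None,1.42); 
x,R,o=st(); to([.611,.241,.2],np.pi/2+.06)
E
```

```text
t 10.82 p [0.5737 0.0282 0.2763] ty [ 0.062 -0.998  0.   ] F [ 0.  -0.1 -0.3] op 0.0598 gf 0.0 q6 1.51
turn tool z 0.0018
shift tool [ 0.0506 -0.2101  0.0736] tilt [ 0.0042  0.     -1.    ]
```

View pics/w8.png

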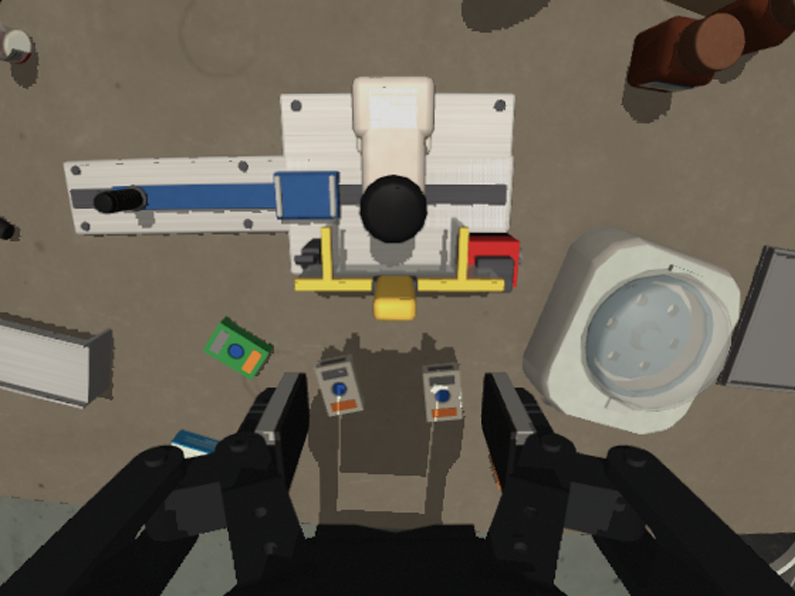

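The guard sits square: strip from (296,286) to (505,285), bracket on the red switch at (495,260), left end in the cheeks at (310,250). Seating force and depth agree with that. The carriage stands about 46 mm in, so I'll turn the tool and draw it out first.

>>> send_rows(plan=[[[0,0,0],[0,0,-0.175],0.06],[[0,0,0],[0,0,-0.175],0.06],[[0,0,0],[0,0,-0.175],0.06],[[0,0,0],[0,0,-0.175],0.06],[[0,0,0],[0,0,-0.175],0.06]])

```text
clock: 11.5
position: [0.5724, 0.0282, 0.2697]
eef_rot: [-0.0, 0.891, 0.454, -0.001]
wrist_force: [0.3, 0.8, -0.2]
opening: 0.0602
grasp_force: 0.0
```

>>> send_rows(plan=[[[0,0,0],[0,0,-0.175],0.06],[[0,0,0],[0,0,-0.175],0.06],[[0,0,0],[0,0,-0.175],0.06],[[0,0,0],[0,0,-0.171],0.06],[[0,0,0],[0,0,0],0.06]])

```text
clock: 12.12
position: [0.5724, 0.0282, 0.2698]
eef_rot: [-0.0, 0.685, 0.728, -0.0]
wrist_force: [-0.2, -0.1, -0.2]
opening: 0.0599
grasp_force: 0.0
```

```bash
cat >> h.py <<'E'
P0=np.array([.6225,.0312]);PSI=.06
def press(x,y): c,s=np.cos(PSI),np.sin(PSI); return P0+[c*x-s*y,s*x+c*y]
E
python3 - <<'E'
from h import *
say(); to([*press(0,.2114),.12],.06)
E
```

```text
t 12.12 p [0.5724 0.0282 0.2698] ty [ 0.998  0.061 -0.001] F [-0.2 -0.1 -0.2] op 0.0599 gf 0.0 q6 -0.06
turn tool z 0.001
shift tool [0.2113 0.0505 0.1497] tilt [-0.001  0.    -1.   ]
```

>>> send_rows(plan=[[[0.053,0.0127,0],[0,0,0],0.06],[[0.053,0.0126,0.02],[0,0,0],0.06],[[0.053,0.0126,0.04],[0,0,0],0.06],[[0.0523,0.0126,0.04],[0,0,0],0.06],[[0,0,0.03],[0,0,0],0.06]])

```text
clock: 12.75
position: [0.6081, 0.2374, 0.1436]
eef_rot: [-0.001, 0.686, 0.728, -0.001]
wrist_force: [-0.2, -0.7, 0.3]
opening: 0.0599
grasp_force: 0.0
```

>>> send_rows(plan=[[[0,0,0.04],[0,0,0],0.06],[[0,0,0.041],[0,0,0],0.06],[[0,0,0],[0,0,0],0.04],[[0,0,0],[0,0,0],0.01],[[0,0,0],[0,0,0],0.01]])

```text
clock: 13.38
position: [0.6107, 0.2348, 0.0676]
eef_rot: [0.002, 0.685, 0.728, 0.002]
wrist_force: [10.7, 1.3, -3.0]
opening: 0.012
grasp_force: 57.3
```

>>> send_rows(plan=[[[0,0,0],[0,0,0],0.01],[[0,0,0],[0,0,0],0.01]])

```text
clock: 13.62
position: [0.6106, 0.2348, 0.0676]
eef_rot: [0.002, 0.685, 0.728, 0.002]
wrist_force: [11.6, 2.1, -3.7]
opening: 0.0121
grasp_force: 57.3
```

The jaws caught the post off-centre (12 mm instead of 16). I'll reopen, shift and re-grip.

>>> send_rows(plan=[[[0,0,0],[0,0,0],0.05],[[0,0,0],[0,0,0],0.05],[[0,0,0],[0,0,0],0.05]])

```text
clock: 14.0
position: [0.6088, 0.2347, 0.0657]
eef_rot: [0.0, 0.685, 0.729, 0.0]
wrist_force: [-0.2, -0.3, 0.3]
opening: 0.0499
grasp_force: 0.0
```

```bash
python3 - <<'E'
from h import *
s=snap('top');say()
im=s['color'].astype(int);
# blue nest region
hsv=cv2.cvtColor(s['color'],cv2.COLOR_RGB2HSV)
m=cv2.inRange(hsv,(100,120,60),(125,255,255)); 
n,l,a,c=cv2.connectedComponentsWithStats(m)
for i in range(1,n):
    if a[i][4]>8: print(a[i],np.round(pix2w(s,[c[i]],.03)[0],3))
to([*press(0,.2254),.056],.06)
E
```

```text
t 14.05 p [0.6087 0.2347 0.0655] ty [0.998 0.062 0.   ] F [ 1.  -0.2  0.3] op 0.0494 gf 0.0 q6 0.27
[202  65  37  30 692] [0.99  0.201 0.03 ]
[129 108  12   9  66] [0.862 0.457 0.03 ]
[238 186  10  11 102] [0.617 0.101 0.03 ]
[201 190   5   5  20] [0.609 0.223 0.03 ]
[216 190  19   5  76] [0.612 0.155 0.03 ]
[122 192  10   5  19] [0.596 0.459 0.03 ]
[ 62 228  20  15 153] [0.458 0.607 0.03 ]
turn tool z 0.0018
shift tool [0.0215 0.0016 0.0095] tilt [ 4.e-04  2.e-04 -1.e+00]
```

>>> send_rows(plan=[[[0.0105,0.001,0.005],[0,0,0],0.05],[[0,0,0.004],[0,0,0],0.05],[[0,0,0],[0,0,0],0.03],[[0,0,0],[0,0,0],0.005],[[0,0,0],[0,0,0],0.005]])

```text
clock: 14.68
position: [0.6101, 0.2451, 0.0563]
eef_rot: [0.001, 0.685, 0.729, 0.001]
wrist_force: [11.8, 1.2, -5.7]
opening: 0.0145
grasp_force: 59.6
```

>>> send_rows(plan=[[[0,0,0],[0,0,0],0.005],[[0,0,0],[0,0,0],0.005]])

```text
clock: 14.92
position: [0.6101, 0.2451, 0.0562]
eef_rot: [0.001, 0.685, 0.729, 0.001]
wrist_force: [11.8, 3.8, -6.3]
opening: 0.0145
grasp_force: 59.6
```

>>> send_rows(plan=[[[0.012,0.002,0],[0,0,0],0.005],[[0.012,0,0],[0,0,0],0.005],[[0.012,0,0],[0,0,0],0.005],[[0,0,0],[0,0,0],0.005]])

```text
clock: 15.42
position: [0.608, 0.2822, 0.0561]
eef_rot: [-0.001, 0.685, 0.729, -0.0]
wrist_force: [-6.8, 1.1, 3.0]
opening: 0.0145
grasp_force: 60.7
```

>>> send_rows(plan=[[[0.004,0,0],[0,0,0],0.005],[[0.003,0,0],[0,0,0],0.005],[[0,0,0],[0,0,0],0.005]])

```text
clock: 15.8
position: [0.6076, 0.2886, 0.0561]
eef_rot: [-0.001, 0.685, 0.729, -0.001]
wrist_force: [-7.0, 0.6, 3.7]
opening: 0.0144
grasp_force: 60.7
```

>>> send_rows(plan=[[[0.002,-0.001,0],[0,0,0],0.005],[[0.002,0,0],[0,0,0],0.005],[[0,0,0],[0,0,0],0.005]])

```text
clock: 16.18
position: [0.6074, 0.2901, 0.0561]
eef_rot: [0.001, 0.685, 0.728, -0.001]
wrist_force: [-1.2, -18.5, 5.2]
opening: 0.0144
grasp_force: 60.9
```

>>> send_rows(plan=[[[0.003,0,0],[0,0,0],0.005],[[0,0,0],[0,0,0],0.005]])

```text
clock: 16.42
position: [0.6074, 0.2903, 0.056]
eef_rot: [0.003, 0.685, 0.728, -0.004]
wrist_force: [-1.7, -42.3, 9.6]
opening: 0.0144
grasp_force: 61.5
```

>>> send_rows(plan=[[[-0.006,0,0],[0,0,0],0.005],[[0,0,0],[0,0,0],0.04],[[0,0,0],[0,0,0],0.06],[[0,0,-0.03],[0,0,0],0.07],[[0,0,-0.06],[0,0,0],0.07]])

```text
clock: 17.05
position: [0.6062, 0.2892, 0.1445]
eef_rot: [-0.001, 0.685, 0.729, -0.002]
wrist_force: [1.1, 0.7, 0.8]
opening: 0.07
grasp_force: 0.0
```

>>> send_rows(plan=[[[0,0,-0.06],[0,0,0],0.07],[[0,0,0],[0,0,-0.14],0.08],[[0,0,0],[0,0,0],0.08]])

```text
clock: 17.42
position: [0.6072, 0.2895, 0.2063]
eef_rot: [0.0, 0.632, 0.775, 0.0]
wrist_force: [0.8, 0.4, 0.3]
opening: 0.0797
grasp_force: 0.0
```

```bash
python3 - <<'E'
from h import *
say(); to([.4405,.071,.2],.2)
s=snap('top')
hsv=cv2.cvtColor(s['color'],cv2.COLOR_RGB2HSV)
m=cv2.inRange(hsv,(100,120,60),(125,255,255)); 
n,l,a,c=cv2.connectedComponentsWithStats(m)
for i in range(1,n):
    if a[i][4]>50: print(a[i],np.round(pix2w(s,[c[i]],.03)[0],4))
E
```

```text
t 17.43 p [0.6072 0.2895 0.2063] ty [0.98  0.201 0.001] F [0.8 0.4 0.3] op 0.0797 gf 0.0 q6 0.21
turn tool z 0.0019
shift tool [-0.1807 -0.2071  0.0061] tilt [ 6.e-04  3.e-04 -1.e+00]
[202  65  37  30 691] [0.9902 0.2012 0.03  ]
[129 109  12   8  65] [0.8616 0.4568 0.03  ]
[224 186  11  11 119] [0.6143 0.1433 0.03  ]
[191 190  30   6 133] [0.6084 0.2139 0.03  ]
[ 62 228  20  15 149] [0.4583 0.6075 0.03  ]
```

>>> send_rows(plan=[[[-0.036,-0.0415,0],[0,0,0],0.08],[[-0.036,-0.0415,0],[0,0,0],0.08],[[-0.036,-0.0415,0],[0,0,0],0.08],[[-0.036,-0.0415,0],[0,0,0],0.08],[[-0.036,-0.041,0],[0,0,0],0.08]])

```text
clock: 18.1
position: [0.4391, 0.0702, 0.2049]
eef_rot: [-0.0, 0.633, 0.774, -0.001]
wrist_force: [0.4, 0.1, 0.5]
opening: 0.08
grasp_force: 0.0
```

>>> send_rows(plan=[[[0,0,0],[0,0,0],0.08],[[0,0,0],[0,0,0],0.08]])

```text
clock: 18.35
position: [0.4407, 0.0714, 0.2056]
eef_rot: [-0.0, 0.633, 0.774, -0.0]
wrist_force: [0.2, 0.3, -0.2]
opening: 0.0799
grasp_force: 0.0
```

```bash
cat >> h.py <<'E'
def carts(cam,ref=None,fresh=True):
    """blue discs (pins) with a white quadrilateral about them"""
    s=snap(cam) if fresh else load(cam)
    hsv=cv2.cvtColor(s['color'],cv2.COLOR_RGB2HSV)
    w=cv2.inRange(hsv,(0,0,90 if cam=='wrist' else 150),(180,60,255))
    b=cv2.inRange(hsv,(100,110,40),(125,255,255)); n,l,a,c=cv2.connectedComponentsWithStats(b)
    amin=40 if cam=='wrist' else 4
    for i in range(1,n):
        if a[i][4]<amin or a[i][4]>3000: continue
        r=max(a[i][2],a[i][3]); u,v=c[i].astype(int)
        mm=cv2.morphologyEx(w|b,cv2.MORPH_CLOSE,np.ones((3,3)))
        ring=w[max(0,v-r):v+r+1,max(0,u-r):u+r+1].mean()/255
        p=pix2w(s,[c[i]],.016)[0]
        print(cam,'pin px',np.round(c[i],1),a[i][4],'world',np.round(p,4),'white',round(ring,2))
E
python3 - <<'E'
from h import *
say(); carts('wrist'); carts('top')
s=load('wrist'); save(s,'w9.png',(40,100,520,420),1.6)
E
```

```text
t 18.35 p [0.4407 0.0714 0.2056] ty [ 0.98   0.198 -0.   ] F [ 0.2  0.3 -0.2] op 0.0799 gf 0.0 q6 -0.1
wrist pin px [174.7  40. ] 1097 world [0.3217 0.1904 0.016 ] white 0.57
wrist pin px [217.   51.6] 602 world [0.3608 0.1875 0.016 ] white 0.54
wrist pin px [334.8  98.5] 162 world [0.4743 0.1689 0.016 ] white 0.05
wrist pin px [279.6 190.5] 123 world [0.4415 0.0725 0.016 ] white 0.75
wrist pin px [260.7 275.7] 94 world [ 0.4402 -0.0259  0.016 ] white 0.77
top pin px [216.1  79. ] 764 world [0.996  0.2041 0.016 ] white 0.3
top pin px [171.6  95.8] 5 world [0.9309 0.3464 0.016 ] white 0.06
top pin px [134.6 112.8] 67 world [0.8675 0.4615 0.016 ] white 0.09
top pin px [162.2 149.8] 11 world [0.7457 0.3639 0.016 ] white 0.35
top pin px [228.9 191.2] 123 world [0.6169 0.1452 0.016 ] white 0.52
top pin px [126.4 193.7] 22 world [0.5989 0.465  0.016 ] white 0.0
top pin px [178.9 193.1] 14 world [0.6058 0.3016 0.016 ] white 0.32
top pin px [202.8 192.3] 172 world [0.6109 0.2269 0.016 ] white 0.18
top pin px [ 73.  236.8] 169 world [0.4596 0.6148 0.016 ] white 0.35
top pin px [281. 248.] 7 world [ 0.4415 -0.0242  0.016 ] white 0.47
top pin px [309.5 275.5] 4 world [ 0.3593 -0.1139  0.016 ] white 0.0
top pin px [198.8 282.1] 65 world [0.3316 0.224  0.016 ] white 0.14
top pin px [223.4 289.2] 13 world [0.312  0.1483 0.016 ] white 0.07
```

View pics/w9.png

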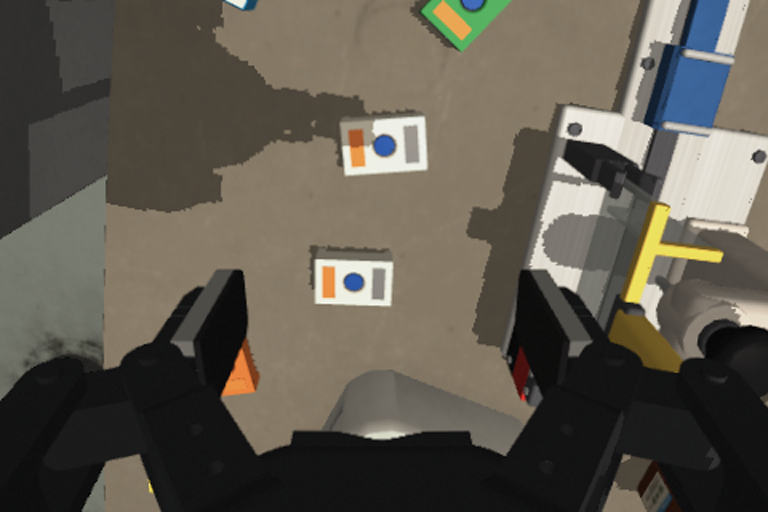

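White cartridge A has its pin at (384,146) and B at (354,282); the green one at the top is avoided. A is turned about 0.05 rad from the tool, so I'll correct for that and grasp.

>>> send_rows(plan=[[[0,0,0.05],[0,0,-0.045],0.08],[[0,0,0.05],[0,0,0],0.08],[[0,0,0.05],[0,0,0],0.08],[[0,0,0.02],[0,0,0],0.08],[[0,0,0.01],[0,0,0],0.08]])

```text
clock: 19.08
position: [0.4403, 0.0718, 0.0245]
eef_rot: [-0.001, 0.614, 0.789, -0.001]
wrist_force: [0.8, 0.7, 0.2]
opening: 0.0801
grasp_force: 0.0
```

>>> send_rows(plan=[[[0,0,0],[0,0,0],0.065],[[0,0,0],[0,0,0],0.04],[[0,0,0],[0,0,0],0.04],[[0,0,0],[0,0,0],0.04]])

```text
clock: 19.58
position: [0.4415, 0.0714, 0.0274]
eef_rot: [0.001, 0.615, 0.789, 0.001]
wrist_force: [0.3, 1.0, 6.3]
opening: 0.0501
grasp_force: 62.9
```

>>> send_rows(plan=[[[0,0,-0.03],[0,0,0],0.04],[[0,0,-0.05],[0,0,0.09],0.04],[[0,0,-0.04],[0,0,0.095],0.04],[[0,0,0],[0,0,0],0.04]])

```text
clock: 20.08
position: [0.4419, 0.0714, 0.1498]
eef_rot: [0.002, 0.685, 0.728, 0.002]
wrist_force: [-0.7, -0.3, -1.0]
opening: 0.0498
grasp_force: 62.7
```

```bash
cat >> h.py <<'E'
def inhand(dz):
    """pin in tool frame; dz = TCP z minus pin z"""
    s=snap('wrist');x,R,o=st();hsv=cv2.cvtColor(s['color'],cv2.COLOR_RGB2HSV)
    b=cv2.inRange(hsv,(100,110,40),(125,255,255)); n,l,a,c=cv2.connectedComponentsWithStats(b)
    for i in range(1,n):
        if a[i][4]>40:
            p=(pix2w(s,[c[i]],x[2]-dz)[0]-x)@R
            if abs(p[0])<.03 and abs(p[1])<.03: print('pin in tool',np.round(p,4),a[i])
E
python3 - <<'E'
from h import *
say(); inhand(.0274-.017); to([*press(0,.115),.1],.06)
E
```

```text
t 20.07 p [0.4419 0.0714 0.1498] ty [0.998 0.061 0.006] F [-0.7 -0.3 -1. ] op 0.0498 gf 62.7 q6 0.04
pin in tool [-0.      0.      0.0104] [265 270  27  25 525]
turn tool z 0.0024
shift tool [0.0636 0.1786 0.0481] tilt [ 3.1e-03  3.0e-04 -1.0e+00]
```

>>> send_rows(plan=[[[0.04,0,0],[0,0,0],0.04],[[0.0236,0.03,0],[0,0,0],0.04],[[0,0.05,0],[0,0,0],0.04],[[0,0.05,0],[0,0,0],0.04],[[0,0.0486,0],[0,0,0],0.04]])

```text
clock: 20.75
position: [0.6161, 0.1459, 0.1443]
eef_rot: [-0.001, 0.684, 0.729, -0.001]
wrist_force: [0.4, -0.5, -0.2]
opening: 0.0502
grasp_force: 62.6
```

>>> send_rows(plan=[[[0,0,0.03],[0,0,0],0.04],[[0,0,0.02],[0,0,0],0.04],[[0,0,0],[0,0,0],0.04]])

```text
clock: 21.12
position: [0.6136, 0.1456, 0.0937]
eef_rot: [-0.001, 0.685, 0.729, -0.001]
wrist_force: [0.7, -0.5, -1.1]
opening: 0.0502
grasp_force: 62.7
```

```bash
python3 - <<'E'
from h import *
say(); to([*press(0,.115),.06],.06); s=snap('wrist'); inhand(.0104)
# nest: blue bed minus ribs as seen
hsv=cv2.cvtColor(s['color'],cv2.COLOR_RGB2HSV)
b=cv2.inRange(hsv,(100,110,40),(125,255,255)); n,l,a,c=cv2.connectedComponentsWithStats(b)
x,R,o=st()
for i in range(1,n):
    if a[i][4]>40: print(a[i],np.round(c[i],1),np.round(pix2w(s,[c[i]],.03)[0],4))
print(np.round(w2pix(s,[[*press(u,.115+v),.03] for u in(-.019,.019) for v in (-.019,.019)]),1).tolist())
save(s,'w10.png',(130,100,440,330),2.5)
E
```

```text
t 21.12 p [0.6136 0.1456 0.0937] ty [ 0.998  0.062 -0.004] F [ 0.7 -0.5 -1.1] op 0.0502 gf 62.7 q6 0.13
turn tool z 0.0024
shift tool [0.0003 0.0022 0.0337] tilt [-3.6e-03 -7.0e-04 -1.0e+00]
pin in tool [ 0.0019 -0.0013  0.0104] [265 270  27  25 527]
[ 253    0   62  240 8574] [283.5 125.6] [0.6114 0.2154 0.03  ]
[ 61 177  19  20 284] [ 70.1 186.4] [0.4828 0.1727 0.03  ]
[265 270  27  25 527] [277.9 282.2] [0.6144 0.1156 0.03  ]
[[253.3, 266.9], [251.9, 211.0], [312.0, 267.0], [314.2, 211.1]]
```

View pics/w10.png

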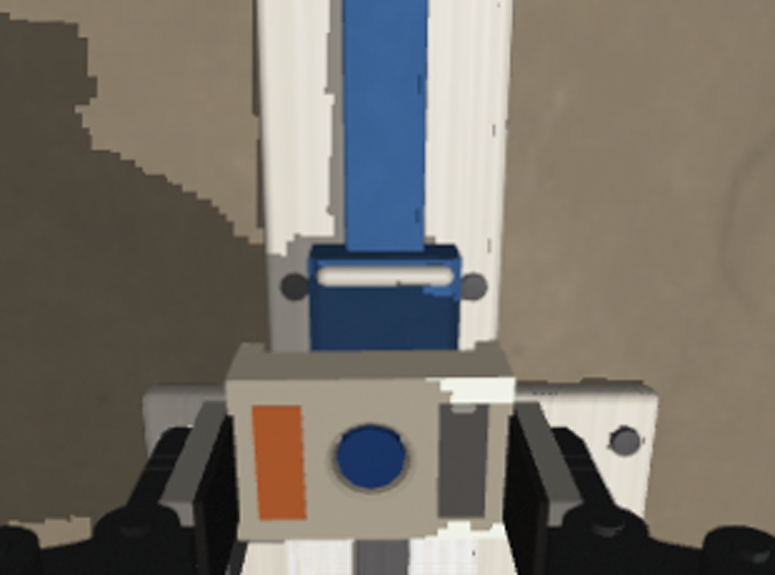

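The held cartridge is centred over the bed. The far rib is at (385,276), and the bed's edges at 309 and 460 agree with the press model within 1 mm. I'll lower it.

>>> send_rows(plan=[[[0,0.002,0.02],[0,0,0],0.04],[[0,0,0.012],[0,0,0],0.04],[[0,0,0],[0,0,0],0.04]])

```text
clock: 21.6
position: [0.6162, 0.1458, 0.0626]
eef_rot: [-0.001, 0.685, 0.729, -0.001]
wrist_force: [0.5, -0.9, 0.2]
opening: 0.0501
grasp_force: 62.7
```

>>> send_rows(plan=[[[0,0,0.004],[0,0,0],0.04],[[0,0,0],[0,0,0],0.04]])

```text
clock: 21.85
position: [0.6169, 0.146, 0.06]
eef_rot: [0.0, 0.685, 0.729, 0.0]
wrist_force: [-0.3, -0.4, 0.1]
opening: 0.0502
grasp_force: 62.7
```

>>> send_rows(plan=[[[0,0,0.004],[0,0,0],0.04],[[0,0,0],[0,0,0],0.04]])

```text
clock: 22.1
position: [0.6168, 0.1459, 0.0558]
eef_rot: [-0.0, 0.685, 0.729, -0.0]
wrist_force: [-0.8, -0.4, -1.0]
opening: 0.0501
grasp_force: 62.7
```

>>> send_rows(plan=[[[0,0,0.003],[0,0,0],0.04],[[0,0,0],[0,0,0],0.04]])

```text
clock: 22.35
position: [0.6168, 0.1459, 0.0528]
eef_rot: [-0.0, 0.685, 0.729, -0.0]
wrist_force: [-0.1, 0.1, -0.8]
opening: 0.0501
grasp_force: 62.7
```

>>> send_rows(plan=[[[0,0,0.002],[0,0,0],0.04],[[0,0,0],[0,0,0],0.04]])

```text
clock: 22.6
position: [0.6172, 0.146, 0.0524]
eef_rot: [0.0, 0.685, 0.729, 0.0]
wrist_force: [-6.2, -1.1, 11.9]
opening: 0.0505
grasp_force: 64.1
```

It seated exactly at the predicted height. I'll release and go to the post.

>>> send_rows(plan=[[[0,0,-0.002],[0,0,0],0.06],[[0,0,0],[0,0,0],0.068],[[0,0,0],[0,0,0],0.068],[[0,0,-0.03],[0,0,0],0.068],[[0,0,-0.04],[0,0,0],0.068]])

```text
clock: 23.22
position: [0.6163, 0.1458, 0.1226]
eef_rot: [-0.001, 0.685, 0.729, -0.001]
wrist_force: [1.0, 0.2, 0.1]
opening: 0.0679
grasp_force: 0.0
```

```bash
python3 - <<'E'
from h import *
say(); carts('wrist'); to([.6074,.2895,.056],.06)
E
```

```text
t 23.23 p [0.6163 0.1458 0.1226] ty [ 0.998  0.062 -0.002] F [1.  0.2 0.1] op 0.0679 gf 0.0 q6 0.13
wrist pin px [ 89.9 177.4] 227 world [0.4735 0.1691 0.016 ] white 0.0
wrist pin px [279.4 228.4] 260 world [0.617  0.1375 0.016 ] white 0.76
turn tool z 0.0021
shift tool [ 0.1436 -0.0024  0.0736] tilt [ 0.0051  0.001  -1.    ]
```

>>> send_rows(plan=[[[0.048,-0.001,0],[0,0,0],0.06],[[0.048,-0.001,0],[0,0,0],0.06],[[0.0476,0,0],[0,0,0],0.06],[[0,0,0],[0,0,0],0.06],[[0,0,0.03],[0,0,0],0.05]])

```text
clock: 23.9
position: [0.607, 0.2896, 0.0947]
eef_rot: [0.001, 0.685, 0.729, 0.002]
wrist_force: [1.2, -0.5, -0.3]
opening: 0.05
grasp_force: 0.0
```

>>> send_rows(plan=[[[0,0,0.036],[0,0,0],0.05],[[0,0,0],[0,0,0],0.03],[[0,0,0],[0,0,0],0.005],[[0,0,0],[0,0,0],0.005],[[0,0,0],[0,0,0],0.005]])

```text
clock: 24.52
position: [0.6073, 0.2888, 0.0584]
eef_rot: [0.001, 0.685, 0.729, 0.001]
wrist_force: [11.4, -0.2, -10.8]
opening: 0.014
grasp_force: 59.5
```

>>> send_rows(plan=[[[0.002,0.002,0],[0,0,0],0.005],[[0,0,0],[0,0,0],0.005]])

```text
clock: 24.78
position: [0.6075, 0.2908, 0.0583]
eef_rot: [-0.0, 0.685, 0.729, -0.001]
wrist_force: [-8.8, -5.2, 0.7]
opening: 0.014
grasp_force: 60.8
```

>>> send_rows(plan=[[[0.002,0,0],[0,0,0],0.005],[[0,0,0],[0,0,0],0.005]])

```text
clock: 25.02
position: [0.6075, 0.2909, 0.0582]
eef_rot: [0.001, 0.685, 0.728, -0.002]
wrist_force: [-10.3, -21.3, 3.8]
opening: 0.0144
grasp_force: 61.4
```

>>> send_rows(plan=[[[-0.01,-0.001,0],[0,0,0],0.005],[[-0.015,0,0],[0,0,0],0.005],[[-0.015,0,0],[0,0,0],0.005],[[-0.015,0,0],[0,0,0],0.005],[[-0.015,0,0],[0,0,0],0.005]])

```text
clock: 25.65
position: [0.6117, 0.2224, 0.0583]
eef_rot: [0.0, 0.685, 0.729, 0.001]
wrist_force: [1.7, 2.7, 5.7]
opening: 0.0141
grasp_force: 61.4
```

>>> send_rows(plan=[[[-0.015,0,0],[0,0,0],0.005],[[-0.015,0,0],[0,0,0],0.005],[[-0.01,0,0],[0,0,0],0.005],[[-0.006,0,0],[0,0,0],0.005],[[0,0,0],[0,0,0],0.005]])

```text
clock: 26.28
position: [0.6147, 0.1761, 0.0582]
eef_rot: [0.001, 0.685, 0.728, 0.001]
wrist_force: [1.0, -1.6, 6.1]
opening: 0.0145
grasp_force: 61.5
```

```bash
python3 - <<'E'
from h import *
say(); x=st()[0]; print('moved',np.linalg.norm(x[:2]-[.6075,.2908])); to([.6144,.1760,x[2]],.06)
E
```

```text
t 26.27 p [0.6147 0.1761 0.0582] ty [0.998 0.061 0.002] F [ 1.  -1.6  6.1] op 0.0145 gf 61.5 q6 0.18
moved 0.11495901897792307
turn tool z 0.0012
shift tool [-0.     -0.0003 -0.    ] tilt [ 1.9e-03 -2.0e-04 -1.0e+00]
```

>>> send_rows(plan=[[[0,0,0],[0,0,0],0.025],[[0,0,0],[0,0,0],0.04],[[0,0,-0.03],[0,0,0],0.04],[[0,0,-0.06],[0,0,0],0.04],[[0,0,-0.055],[0,0,0],0.01]])

```text
clock: 26.9
position: [0.6137, 0.1772, 0.2037]
eef_rot: [-0.0, 0.685, 0.729, -0.0]
wrist_force: [-0.4, 0.1, -0.0]
opening: 0.0228
grasp_force: 0.0
```

```bash
python3 - <<'E'
from h import *
say(); to([*P0,.2],.06)
s=snap('top');hsv=cv2.cvtColor(s['color'],cv2.COLOR_RGB2HSV)
m=cv2.inRange(hsv,(100,120,60),(125,255,255));n,l,a,c=cv2.connectedComponentsWithStats(m)
for i in range(1,n):
    if a[i][4]>15 and 150<c[i][0]<300 and 150<c[i][1]<230: print(a[i],np.round(pix2w(s,[c[i]],.022)[0],4))
E
```

```text
t 26.9 p [0.6137 0.1772 0.2037] ty [ 0.998  0.062 -0.   ] F [-0.4  0.1 -0. ] op 0.0228 gf 0.0 q6 0.18
turn tool z 0.0021
shift tool [-0.1463 -0.0003  0.0037] tilt [-2.e-04 -1.e-04 -1.e+00]
[237 189  12   5  57] [0.6175 0.1026 0.022 ]
[253 189   4   4  16] [0.6203 0.0639 0.022 ]
```

>>> send_rows(plan=[[[-0.049,0,0],[0,0,0],0.0],[[-0.049,0,0],[0,0,0],0.0],[[-0.048,0,0],[0,0,0],0.0],[[0,0,0],[0,0,0],0.0],[[0,0,0.02],[0,0,0],0.0]])

```text
clock: 27.58
position: [0.6235, 0.0318, 0.1824]
eef_rot: [0.001, 0.685, 0.729, 0.001]
wrist_force: [0.6, 0.1, -0.9]
opening: 0.0001
grasp_force: 0.0
```

>>> send_rows(plan=[[[0,0,0.014],[0,0,0],0.0],[[0,0,0.005],[0,0,0],0.0],[[0,0,0],[0,0,0],0.0]])

```text
clock: 27.95
position: [0.6228, 0.0323, 0.1627]
eef_rot: [-0.0, 0.685, 0.729, -0.0]
wrist_force: [-1.0, 0.7, 3.5]
opening: -0.0002
grasp_force: 1.2
```

>>> send_rows(plan=[[[0,0,0.004],[0,0,0],0.0],[[0,0,0.003],[0,0,0],0.0],[[0,0,0],[0,0,0],0.0]])

```text
clock: 28.32
position: [0.6232, 0.0318, 0.1561]
eef_rot: [0.0, 0.685, 0.729, 0.0]
wrist_force: [-0.3, 1.3, 4.4]
opening: -0.0
grasp_force: 1.8
```

>>> send_rows(plan=[[[0,0,0.003],[0,0,0],0.0],[[0,0,0.002],[0,0,0],0.0],[[0,0,0],[0,0,0],0.0]])

```text
clock: 28.7
position: [0.6232, 0.0318, 0.1514]
eef_rot: [0.0, 0.685, 0.729, 0.0]
wrist_force: [-1.0, 3.3, 4.5]
opening: 0.0002
grasp_force: 2.4
```

>>> send_rows(plan=[[[0,0,0.002],[0,0,0],0.0],[[0,0,0],[0,0,0],0.0]])

```text
clock: 28.95
position: [0.6233, 0.0318, 0.1503]
eef_rot: [0.0, 0.685, 0.729, 0.001]
wrist_force: [-3.1, 2.6, 12.6]
opening: -0.0002
grasp_force: 6.1
```

>>> send_rows(plan=[[[0,0,0.002],[0,0,0],0.0],[[0,0,0],[0,0,0],0.0]])

```text
clock: 29.2
position: [0.6234, 0.0319, 0.1497]
eef_rot: [0.001, 0.685, 0.729, 0.001]
wrist_force: [-8.8, 3.1, 24.7]
opening: -0.0
grasp_force: 12.4
```

A hard stop at 15.7 mm of travel means the pin is driven home. I'll rise and go back to the post.

>>> send_rows(plan=[[[0,0,-0.015],[0,0,0],0.0],[[0,0,-0.04],[0,0,0],0.02],[[0,0,0],[0,0,0],0.04],[[0.049,0,0],[0,0,0],0.05],[[0.049,0,0],[0,0,0],0.05]])

```text
clock: 29.82
position: [0.6167, 0.1301, 0.2012]
eef_rot: [-0.0, 0.685, 0.728, -0.0]
wrist_force: [0.6, 0.6, -0.3]
opening: 0.0501
grasp_force: 0.0
```

>>> send_rows(plan=[[[0.047,0,0],[0,0,0],0.05],[[0,0,0],[0,0,0],0.05]])

```text
clock: 30.08
position: [0.6134, 0.1788, 0.201]
eef_rot: [-0.0, 0.684, 0.73, -0.0]
wrist_force: [-0.4, -0.5, 0.5]
opening: 0.0501
grasp_force: 0.0
```

```bash
python3 - <<'E'
from h import *
say(); to([.6150,.1761,.058],.06)
E
```

```text
t 30.07 p [0.6134 0.1788 0.201 ] ty [ 0.998  0.065 -0.001] F [-0.4 -0.5  0.5] op 0.0501 gf 0.0 q6 0.18
turn tool z 0.0049
shift tool [-0.0028  0.0016  0.143 ] tilt [-1.2e-03 -2.0e-04 -1.0e+00]
```

>>> send_rows(plan=[[[-0.001,0.0015,0.045],[0,0,0.004],0.05],[[-0.001,0,0.045],[0,0,0],0.05],[[0,0,0.03],[0,0,0],0.05],[[0,0,0.022],[0,0,0],0.05],[[0,0,0],[0,0,0],0.03]])

```text
clock: 30.7
position: [0.615, 0.1738, 0.0584]
eef_rot: [-0.001, 0.686, 0.727, -0.001]
wrist_force: [-0.1, -0.6, 0.2]
opening: 0.0327
grasp_force: 0.0
```

>>> send_rows(plan=[[[0,0,0],[0,0,0],0.005],[[0,0,0],[0,0,0],0.005],[[0,0,0],[0,0,0],0.005]])

```text
clock: 31.08
position: [0.615, 0.1744, 0.0613]
eef_rot: [-0.0, 0.686, 0.727, -0.001]
wrist_force: [-12.5, -2.7, 3.2]
opening: 0.0143
grasp_force: 58.4
```

>>> send_rows(plan=[[[0.01,-0.002,0],[0,0,0],0.005],[[0.015,0,0],[0,0,0],0.005],[[0.015,0,0],[0,0,0],0.005],[[0.015,0,0],[0,0,0],0.005],[[0.015,0,0],[0,0,0],0.005]])

```text
clock: 31.7
position: [0.6102, 0.2453, 0.0612]
eef_rot: [0.001, 0.686, 0.727, 0.001]
wrist_force: [5.1, -1.9, 3.6]
opening: 0.0143
grasp_force: 60.0
```

>>> send_rows(plan=[[[0.015,0,0],[0,0,0],0.005],[[0.015,0,0],[0,0,0],0.005],[[0.01,0,0],[0,0,0],0.005],[[0.004,0,0],[0,0,0],0.005],[[0.003,0,0],[0,0,0],0.005]])

```text
clock: 32.33
position: [0.6075, 0.2893, 0.0611]
eef_rot: [0.002, 0.686, 0.727, -0.002]
wrist_force: [0.4, -39.6, 15.9]
opening: 0.0142
grasp_force: 61.3
```

>>> send_rows(plan=[[[0.002,0,0],[0,0,0],0.005],[[0,0,0],[0,0,0],0.005]])

```text
clock: 32.58
position: [0.6075, 0.2894, 0.0611]
eef_rot: [0.003, 0.687, 0.727, -0.003]
wrist_force: [-0.5, -41.7, 16.9]
opening: 0.014
grasp_force: 61.6
```

>>> send_rows(plan=[[[-0.006,0,0],[0,0,0],0.005],[[0,0,0],[0,0,0],0.03],[[0,0,0],[0,0,0],0.05],[[0,0,-0.04],[0,0,0],0.07],[[0,0,-0.04],[0,0,0],0.075]])

```text
clock: 33.2
position: [0.6065, 0.2876, 0.1404]
eef_rot: [-0.0, 0.686, 0.727, -0.001]
wrist_force: [0.6, 0.4, 0.0]
opening: 0.0753
grasp_force: 0.0
```

>>> send_rows(plan=[[[-0.048,0,0],[0,0,0],0.075],[[-0.048,0,0],[0,0,0],0.075],[[-0.047,0,0],[0,0,0],0.075],[[0,0,0],[0,0,0],0.075]])

```text
clock: 33.7
position: [0.6153, 0.1424, 0.1399]
eef_rot: [-0.0, 0.687, 0.726, -0.0]
wrist_force: [0.1, 1.2, -0.2]
opening: 0.0748
grasp_force: 0.0
```

```bash
python3 - <<'E'
from h import *
say(); to([.6168,.146,.051],.06); s=snap('wrist')
hsv=cv2.cvtColor(s['color'],cv2.COLOR_RGB2HSV)
b=cv2.inRange(hsv,(100,110,40),(125,255,255));n,l,a,c=cv2.connectedComponentsWithStats(b)
for i in range(1,n):
    if a[i][4]>60: print(a[i],np.round(pix2w(s,[c[i]],.036)[0],4))
carts('top')
E
```

```text
t 33.7 p [0.6153 0.1424 0.1399] ty [ 0.998  0.055 -0.001] F [ 0.1  1.2 -0.2] op 0.0748 gf 0.0 q6 0.13
turn tool z -0.0045
shift tool [0.0036 0.0017 0.0889] tilt [-6.e-04 -2.e-04 -1.e+00]
[ 256   12   49  178 4582] [0.6108 0.2264 0.036 ]
[ 94 162  17  17 206] [0.4848 0.1732 0.036 ]
[272 208  18  14 188] [0.6164 0.1464 0.036 ]
top pin px [216.  79.] 766 world [0.9958 0.2042 0.016 ] white 0.32
top pin px [171.6  95.8] 5 world [0.9309 0.3464 0.016 ] white 0.06
top pin px [134.6 112.8] 67 world [0.8675 0.4615 0.016 ] white 0.1
top pin px [162.3 149.9] 9 world [0.7455 0.3634 0.016 ] white 0.41
top pin px [126.4 193.7] 22 world [0.5989 0.465  0.016 ] white 0.0
top pin px [178.9 193.1] 14 world [0.6058 0.3016 0.016 ] white 0.34
top pin px [208.3 192.1] 115 world [0.612  0.2099 0.016 ] white 0.09
top pin px [ 73.  236.7] 171 world [0.4597 0.6149 0.016 ] white 0.36
top pin px [281.5 248.5] 4 world [ 0.44   -0.0258  0.016 ] white 0.64
top pin px [309.5 275.5] 4 world [ 0.3593 -0.1139  0.016 ] white 0.0
top pin px [192.9 279.9] 15 world [0.3379 0.242  0.016 ] white 0.03
```

>>> send_rows(plan=[[[0.003,0.001,0.03],[0,0,-0.004],0.075],[[0,0,0.03],[0,0,0],0.075],[[0,0,0.018],[0,0,0],0.075],[[0,0,0.009],[0,0,0],0.075],[[0,0,0],[0,0,0],0.06]])

```text
clock: 34.42
position: [0.6162, 0.1478, 0.053]
eef_rot: [-0.0, 0.685, 0.729, -0.0]
wrist_force: [0.3, 0.3, 0.6]
opening: 0.0604
grasp_force: 0.0
```

>>> send_rows(plan=[[[0,0,0],[0,0,0],0.04],[[0,0,0],[0,0,0],0.04],[[0,0,0],[0,0,0],0.04]])

```text
clock: 34.8
position: [0.6168, 0.1477, 0.0544]
eef_rot: [0.0, 0.685, 0.729, 0.001]
wrist_force: [-0.1, 0.0, 6.9]
opening: 0.0501
grasp_force: 62.9
```

>>> send_rows(plan=[[[0,0,-0.03],[0,0,0],0.04],[[0,0,-0.05],[0,0,0],0.04],[[0,0,-0.04],[0,0,0],0.04],[[0,0,0],[0,0,0],0.04]])

```text
clock: 35.3
position: [0.6174, 0.1477, 0.1772]
eef_rot: [0.002, 0.685, 0.729, 0.002]
wrist_force: [0.1, 0.0, -2.3]
opening: 0.0499
grasp_force: 62.5
```

```bash
python3 - <<'E'
from h import *
say(); inhand(.015)
s=load('top')
# out tray corners from first top picture pixels
w=pix2w(s,np.array([[528,287],[613,290],[612,354],[528,350]])/1.42,.014);print(w.mean(0))
g=cv2.cvtColor(s['color'],cv2.COLOR_RGB2HSV)
m=cv2.inRange(g,(0,0,60),(180,50,135)); m[:,:360]=0;m[:190]=0;m[260:]=0;m[:,440:]=0
m=cv2.morphologyEx(m,cv2.MORPH_OPEN,np.ones((5,5)))
n,l,a,c=cv2.connectedComponentsWithStats(m)
for i in range(1,n):
    if a[i][4]>400:
        r=cv2.minAreaRect(np.argwhere(l==i)[:,::-1].astype(np.float32)); b=cv2.boxPoints(r); w=pix2w(s,b,.014); print(a[i],np.round(w,3).tolist(),np.round(w.mean(0),3))
E
```

```text
t 35.3 p [0.6174 0.1477 0.1772] ty [0.998 0.062 0.006] F [ 0.1  0.  -2.3] op 0.0499 gf 62.5 q6 0.13
pin in tool [-0.0016  0.      0.015 ] [266 272  25  18 340]
[ 0.52335271 -0.40588207  0.014     ]
```

>>> send_rows(plan=[[[0,0,-0.045],[0,0,0],0.04],[[0,0,-0.04],[0,0,0],0.04],[[-0.05,-0.0124,0],[0,0,0],0.04],[[-0.05,-0.0124,0],[0,0,0],0.04],[[-0.05,-0.0124,0],[0,0,0],0.04]])

```text
clock: 35.98
position: [0.5876, -0.0059, 0.2564]
eef_rot: [-0.001, 0.685, 0.729, -0.001]
wrist_force: [0.3, -0.4, -0.3]
opening: 0.0502
grasp_force: 62.7
```

>>> send_rows(plan=[[[-0.05,-0.0124,0],[0,0,0],0.04],[[-0.05,-0.0124,0],[0,0,0],0.04],[[-0.05,-0.0124,0],[0,0,0],0.04],[[-0.05,-0.0124,0],[0,0,0],0.04],[[-0.05,-0.0124,0.02],[0,0,0],0.04]])

```text
clock: 36.6
position: [0.5416, -0.2596, 0.2377]
eef_rot: [0.0, 0.685, 0.729, 0.0]
wrist_force: [0.4, 0.8, -1.7]
opening: 0.05
grasp_force: 62.7
```

>>> send_rows(plan=[[[-0.05,-0.0124,0.03],[0,0,0],0.04],[[-0.05,-0.0124,0.03],[0,0,0],0.04],[[0,0,0],[0,0,0],0.04]])

```text
clock: 36.98
position: [0.5212, -0.3612, 0.1732]
eef_rot: [-0.003, 0.686, 0.728, -0.001]
wrist_force: [-0.1, 0.4, -0.6]
opening: 0.0498
grasp_force: 62.6
```

```bash
cat >> h.py <<'E'
def tray(cam='top',box=(360,190,440,260),fresh=True):
    s=snap(cam) if fresh else load(cam); im=s['color'].astype(np.uint8)
    x0,y0,x1,y1=box; c=im[y0:y1,x0:x1]
    ref=np.median(c[25:45,25:60].reshape(-1,3),0); d=np.abs(c.astype(float)-ref).max(2)
    m=(d<22).astype(np.uint8); m=cv2.morphologyEx(m,cv2.MORPH_OPEN,np.ones((3,3)))
    n,l,a,ce=cv2.connectedComponentsWithStats(m); i=1+np.argmax(a[1:,4])
    r=cv2.minAreaRect(np.argwhere(l==i)[:,::-1].astype(np.float32)); b=cv2.boxPoints(r)+[x0,y0]
    w=pix2w(s,b,.008); print('tray',ref,a[i],np.round(w,3).tolist(),'mid',np.round(w.mean(0),3))
E
python3 - <<'E'
from h import *
say(); inhand(.015); tray()
s=snap('wrist'); to([.5234,-.36,.1],.03)
E
```

```text
t 36.98 p [ 0.5212 -0.3612  0.1732] ty [ 0.998  0.059 -0.005] F [-0.1  0.4 -0.6] op 0.0498 gf 62.6 q6 -0.7
pin in tool [-0.0002 -0.0019  0.015 ] [266 272  25  18 341]
tray [58.5 94.  90. ] [  25    0   55   70 1839] [[0.638, -0.357, 0.008], [0.643, -0.534, 0.008], [0.42, -0.524, 0.008], [0.416, -0.352, 0.008]] mid [ 0.529 -0.442  0.008]
turn tool z 0.032
shift tool [-0.0013 -0.0001  0.0777] tilt [-4.e-04  6.e-04 -1.e+00]
```

```bash
cat >> h.py <<'E'
def wtray():
    s=load('wrist'); rgb=s['color'].astype(int); sat=(rgb.max(2)-rgb.min(2))
    exp=w2pix(s,[[.594,-.312,.014],[.453,-.31,.014],[.45,-.497,.014],[.594,-.505,.014],[.523,-.33,.004]]); print('expected corners px',np.round(exp).tolist())
    # profiles: along image row/col through seen floor, bench is brown: r-b large
    rb=rgb[:,:,0]-rgb[:,:,2]
    m=((rb<9)&(rgb.sum(2)>90)).astype(np.uint8); m[300:]=0
    m=cv2.morphologyEx(m,cv2.MORPH_OPEN,np.ones((3,3)))
    n,l,a,c=cv2.connectedComponentsWithStats(m)
    for i in range(1,n):
        if a[i][4]>800: 
            q=np.argwhere(l==i)[:,::-1]; b=np.array([q[np.argmin(q@d)] for d in([1,1],[-1,1],[-1,-1],[1,-1])])
            print(a[i],b.tolist(),np.round(pix2w(s,b,.014)[:,:2],3).tolist())
E
python3 - <<'E'
from h import *
wtray()
E
```

```text
expected corners px [[362.0, 152.0], [203.0, 140.0], [203.0, 320.0], [336.0, 333.0], [281.0, 165.0]]
[  193     0   203    77 10064] [[193, 3], [395, 0], [374, 57], [216, 38]] [[0.445, -0.201], [0.606, -0.189], [0.594, -0.233], [0.464, -0.227]]
[ 336  160   30  140 1166] [[359, 160], [365, 160], [361, 299], [348, 298]] [[0.592, -0.319], [0.598, -0.319], [0.614, -0.462], [0.601, -0.461]]
[ 210  175   56   43 1796] [[212, 175], [263, 180], [264, 204], [210, 216]] [[0.461, -0.341], [0.507, -0.343], [0.509, -0.365], [0.459, -0.38]]
```

The tray edges match the expected corners, so I'll lower the cartridge into it.

>>> send_rows(plan=[[[0,0,0.045],[0,0,0],0.04],[[0,0,0.045],[0,0,0],0.04],[[0,0,0.03],[0,0,0],0.04],[[0,0,0.012],[0,0,0],0.04],[[0,0,0],[0,0,0],0.04]])

```text
clock: 37.75
position: [0.5239, -0.3587, 0.0465]
eef_rot: [0.0, 0.685, 0.729, 0.0]
wrist_force: [0.1, 0.3, -0.6]
opening: 0.0499
grasp_force: 62.7
```

>>> send_rows(plan=[[[0,0,0.004],[0,0,0],0.04],[[0,0,0],[0,0,0],0.04]])

```text
clock: 38.0
position: [0.5238, -0.3594, 0.0429]
eef_rot: [0.001, 0.685, 0.729, 0.0]
wrist_force: [0.3, -0.2, -0.6]
opening: 0.0498
grasp_force: 62.7
```

>>> send_rows(plan=[[[0,0,0.003],[0,0,0],0.04],[[0,0,0],[0,0,0],0.04]])

```text
clock: 38.25
position: [0.5233, -0.3592, 0.0389]
eef_rot: [-0.0, 0.685, 0.729, -0.0]
wrist_force: [-0.6, -0.1, -0.3]
opening: 0.0504
grasp_force: 62.7
```

>>> send_rows(plan=[[[0,0,0.004],[0,0,0],0.04],[[0,0,0],[0,0,0],0.04]])

```text
clock: 38.5
position: [0.5232, -0.3591, 0.0346]
eef_rot: [-0.0, 0.685, 0.729, -0.0]
wrist_force: [0.4, 0.1, -0.6]
opening: 0.05
grasp_force: 62.7
```

>>> send_rows(plan=[[[0,0,0.0015],[0,0,0],0.04],[[0,0,0],[0,0,0],0.04]])

```text
clock: 38.75
position: [0.5234, -0.3593, 0.0335]
eef_rot: [-0.0, 0.685, 0.729, 0.0]
wrist_force: [-0.3, -0.1, -0.8]
opening: 0.0496
grasp_force: 62.6
```

>>> send_rows(plan=[[[0,0,0],[0,0,0],0.055],[[0,0,0],[0,0,0],0.065],[[0,0,0],[0,0,0],0.068],[[0,0,-0.03],[0,0,0],0.068],[[0,0,-0.06],[0,0,0],0.08]])

```text
clock: 39.38
position: [0.5224, -0.3585, 0.1221]
eef_rot: [-0.002, 0.685, 0.729, -0.0]
wrist_force: [0.5, -0.6, -0.7]
opening: 0.0797
grasp_force: 0.0
```

>>> send_rows(plan=[[[0,0,-0.06],[0,0,0],0.08],[[0.05,-0.009,0],[0,0,-0.06],0.08],[[0.05,-0.009,0],[0,0,-0.06],0.08],[[0.05,-0.014,0],[0,0,0],0.08],[[0,0,0],[0,0,0],0.08]])

```text
clock: 40.0
position: [0.4727, -0.2126, 0.184]
eef_rot: [0.0, 0.639, 0.769, 0.0]
wrist_force: [0.9, 0.2, 0.9]
opening: 0.0798
grasp_force: 0.0
```

```bash
python3 - <<'E'
from h import *
say(); carts('wrist'); to([.440,-.0268,.2],.18)
E
```

```text
t 40.0 p [ 0.4727 -0.2126  0.184 ] ty [0.983 0.183 0.001] F [0.9 0.2 0.9] op 0.0798 gf 0.0 q6 -0.66
wrist pin px [168.5  61.6] 188 world [ 0.3596 -0.1127  0.016 ] white 0.02
wrist pin px [118.9 186.1] 130 world [ 0.3223 -0.2293  0.016 ] white 0.0
wrist pin px [548.1 211.4] 78 world [ 0.7436 -0.1773  0.016 ] white 0.1
wrist pin px [298.8 333.6] 48 world [ 0.5231 -0.3617  0.016 ] white 0.83
turn tool z 0.0035
shift tool [ 0.19    0.0014 -0.0161] tilt [ 1.2e-03 -7.0e-04 -1.0e+00]
```

>>> send_rows(plan=[[[0.05,0,-0.016],[0,0,0],0.08],[[0.05,0,0],[0,0,0],0.08],[[0.05,0,0],[0,0,0],0.08],[[0.04,0.001,0],[0,0,0],0.08],[[0,0,0],[0,0,0],0.08]])

```text
clock: 40.67
position: [0.4404, -0.0264, 0.1999]
eef_rot: [0.0, 0.639, 0.769, 0.0]
wrist_force: [0.5, -0.3, 0.5]
opening: 0.0797
grasp_force: 0.0
```

```bash
python3 - <<'E'
from h import *
say(); carts('wrist'); s=load('wrist')
hsv=cv2.cvtColor(s['color'],cv2.COLOR_RGB2HSV)
c=w2pix(s,[[.44,-.026,.018]])[0].astype(int); x0,y0=c-50
w=((hsv[y0:y0+100,x0:x0+100,1]<35)&(hsv[y0:y0+100,x0:x0+100,2]>110)).astype(np.uint8)
w=cv2.morphologyEx(w,cv2.MORPH_CLOSE,np.ones((25,25)));w=cv2.morphologyEx(w,cv2.MORPH_OPEN,np.ones((7,7)))
n,l,a,ce=cv2.connectedComponentsWithStats(w);i=1+np.argmax(a[1:,4])
b=cv2.boxPoints(cv2.minAreaRect(np.argwhere(l==i)[:,::-1].astype(np.float32)))+[x0,y0]
p=pix2w(s,b,.018); print(np.round(p,4).tolist(),p.mean(0))
e=[p[1]-p[0],p[2]-p[1]]
for v in e: print(np.linalg.norm(v),np.arctan2(v[1],v[0])%np.pi)
E
```

```text
t 40.67 p [ 0.4404 -0.0264  0.1999] ty [0.983 0.183 0.001] F [ 0.5 -0.3  0.5] op 0.0797 gf 0.0 q6 -0.3
wrist pin px [507.3  41.3] 2788 world [0.6187 0.1518 0.016 ] white 0.56
wrist pin px [278.5 191.9] 126 world [ 0.4402 -0.0256  0.016 ] white 0.76
wrist pin px [188.4 257.6] 99 world [ 0.3593 -0.1134  0.016 ] white 0.09
[[0.4119, -0.0132, 0.018], [0.4632, -0.0037, 0.018], [0.4703, -0.0374, 0.018], [0.4174, -0.0472, 0.018]] [ 0.44070219 -0.02537044  0.018     ]
0.05209836464209114 0.18284981220380042
0.0343847775386304 1.7801389074627283
```

>>> send_rows(plan=[[[0,0,0.05],[0,0,0],0.08],[[0,0,0.05],[0,0,0],0.08],[[0,0,0.045],[0,0,0],0.08],[[0,0,0.02],[0,0,0],0.08],[[0,0,0.008],[0,0,0],0.08]])

```text
clock: 41.35
position: [0.44, -0.0288, 0.0253]
eef_rot: [-0.001, 0.64, 0.768, -0.001]
wrist_force: [0.0, -0.2, 0.1]
opening: 0.0802
grasp_force: 0.0
```

>>> send_rows(plan=[[[0,0,0],[0,0,0],0.065],[[0,0,0],[0,0,0],0.04],[[0,0,0],[0,0,0],0.04],[[0,0,0],[0,0,0],0.04]])

```text
clock: 41.85
position: [0.441, -0.028, 0.028]
eef_rot: [0.001, 0.64, 0.768, 0.0]
wrist_force: [-0.1, -1.9, 7.1]
opening: 0.0501
grasp_force: 62.9
```

>>> send_rows(plan=[[[0,0,-0.03],[0,0,0],0.04],[[0,0,-0.05],[0,0,0.06],0.04],[[0,0,-0.04],[0,0,0.062],0.04],[[0,0,0],[0,0,0],0.04]])

```text
clock: 42.35
position: [0.4414, -0.0278, 0.1504]
eef_rot: [0.002, 0.686, 0.728, 0.002]
wrist_force: [-0.1, -0.7, -0.6]
opening: 0.0501
grasp_force: 62.7
```

```bash
python3 - <<'E'
from h import *
say(); inhand(.0104); to([*press(0,.115),.094],.06)
E
```

```text
t 42.35 p [ 0.4414 -0.0278  0.1504] ty [0.998 0.059 0.006] F [-0.1 -0.7 -0.6] op 0.0501 gf 62.7 q6 -0.18
pin in tool [0.0017 0.     0.0104] [265 267  27  25 529]
turn tool z 0.0004
shift tool [0.1629 0.1849 0.0547] tilt [ 3.2e-03 -4.0e-04 -1.0e+00]
```

>>> send_rows(plan=[[[0.054,0,0],[0,0,0],0.04],[[0.054,0,0],[0,0,0],0.04],[[0.053,0.02,0],[0,0,0],0.04],[[0,0.055,0],[0,0,0],0.04],[[0,0.055,0],[0,0,0],0.04]])

```text
clock: 43.02
position: [0.5611, 0.1419, 0.1453]
eef_rot: [-0.0, 0.685, 0.729, -0.0]
wrist_force: [-0.5, 0.2, 0.6]
opening: 0.0504
grasp_force: 62.6
```

>>> send_rows(plan=[[[0,0.055,0],[0,0,0],0.04],[[0,0,0.03],[0,0,0],0.04],[[0,0,0.026],[0,0,0],0.04],[[0,0,0],[0,0,0],0.04]])

```text
clock: 43.52
position: [0.6137, 0.1438, 0.0873]
eef_rot: [-0.002, 0.685, 0.728, -0.002]
wrist_force: [1.1, 0.3, -0.7]
opening: 0.0504
grasp_force: 62.6
```

```bash
python3 - <<'E'
from h import *
say(); inhand(.011); to([*press(0.0005,.115),.053],.06)
E
```

```text
t 43.52 p [0.6137 0.1438 0.0873] ty [ 0.998  0.06  -0.005] F [ 1.1  0.3 -0.7] op 0.0504 gf 62.6 q6 0.13
pin in tool [ 0.0038 -0.0016  0.011 ] [265 267  27  25 532]
turn tool z 0.0004
shift tool [0.002  0.0019 0.0363] tilt [-2.4e-03 -5.0e-04 -1.0e+00]
```

>>> send_rows(plan=[[[0.0005,0.001,0.016],[0,0,0],0.04],[[0,0,0.01],[0,0,0],0.04],[[0,0,0],[0,0,0],0.04]])

```text
clock: 43.95
position: [0.6156, 0.1446, 0.0636]
eef_rot: [-0.0, 0.686, 0.728, -0.001]
wrist_force: [-0.9, -0.4, -0.4]
opening: 0.0503
grasp_force: 62.7
```

>>> send_rows(plan=[[[0,0,0.004],[0,0,0],0.04],[[0,0,0],[0,0,0],0.04]])

```text
clock: 44.2
position: [0.6161, 0.1447, 0.0605]
eef_rot: [-0.0, 0.686, 0.728, 0.0]
wrist_force: [0.6, -0.8, -0.5]
opening: 0.0501
grasp_force: 62.7
```

>>> send_rows(plan=[[[0,0,0.003],[0,0,0],0.04],[[0,0,0],[0,0,0],0.04]])

```text
clock: 44.45
position: [0.616, 0.1447, 0.0573]
eef_rot: [-0.0, 0.686, 0.728, -0.0]
wrist_force: [-0.1, 0.9, -0.7]
opening: 0.0501
grasp_force: 62.7
```

>>> send_rows(plan=[[[0,0,0.003],[0,0,0],0.04],[[0,0,0],[0,0,0],0.04]])

```text
clock: 44.7
position: [0.616, 0.1446, 0.0543]
eef_rot: [-0.0, 0.686, 0.728, -0.0]
wrist_force: [0.8, -1.0, -2.0]
opening: 0.05
grasp_force: 62.6
```

>>> send_rows(plan=[[[0,0,0.002],[0,0,0],0.04],[[0,0,0],[0,0,0],0.04]])

```text
clock: 44.95
position: [0.6163, 0.1447, 0.053]
eef_rot: [0.0, 0.686, 0.728, 0.0]
wrist_force: [-1.3, -2.0, 5.5]
opening: 0.0499
grasp_force: 63.2
```

>>> send_rows(plan=[[[0,0,0.001],[0,0,0],0.04],[[0,0,0],[0,0,0],0.04]])

```text
clock: 45.2
position: [0.6163, 0.1448, 0.0529]
eef_rot: [0.0, 0.686, 0.728, 0.0]
wrist_force: [-7.0, -1.7, 14.3]
opening: 0.0505
grasp_force: 64.2
```

Seated at 0.053 as predicted. I'll release it and grip the post at about (0.607, 0.2895).

>>> send_rows(plan=[[[0,0,-0.002],[0,0,0],0.06],[[0,0,0],[0,0,0],0.068],[[0,0,0],[0,0,0],0.068],[[0,0,-0.03],[0,0,0],0.068],[[0,0,-0.04],[0,0,0],0.068]])

```text
clock: 45.82
position: [0.6155, 0.1446, 0.1232]
eef_rot: [-0.001, 0.686, 0.728, -0.001]
wrist_force: [0.2, -0.1, -0.4]
opening: 0.068
grasp_force: 0.0
```

>>> send_rows(plan=[[[0.048,-0.0005,0],[0,0,0],0.06],[[0.048,0,0],[0,0,0],0.06],[[0.049,0,0],[0,0,0],0.06],[[0,0,0],[0,0,0],0.06]])

```text
clock: 46.32
position: [0.6062, 0.2922, 0.1231]
eef_rot: [-0.0, 0.684, 0.729, -0.0]
wrist_force: [-0.5, -0.6, 1.0]
opening: 0.0599
grasp_force: 0.0
```

```bash
python3 - <<'E'
from h import *
say(); to([.6075,.29,.058],.06)
s=snap('wrist');print('nest pin');
hsv=cv2.cvtColor(s['color'],cv2.COLOR_RGB2HSV)
m=cv2.inRange(hsv,(100,110,40),(125,255,255));n,l,a,c=cv2.connectedComponentsWithStats(m)
for i in range(1,n):
    if 20<a[i][4]<600: print(a[i],np.round(pix2w(s,[c[i]],.041)[0],4))
E
```

```text
t 46.33 p [0.6062 0.2922 0.1231] ty [ 0.998  0.063 -0.   ] F [-0.5 -0.6  1. ] op 0.0599 gf 0.0 q6 0.35
turn tool z 0.003
shift tool [-0.0023  0.0012  0.0651] tilt [-5.e-04  3.e-04 -1.e+00]
nest pin
[267 196  26  21 429] [0.6054 0.3104 0.041 ]
```

>>> send_rows(plan=[[[-0.001,0.001,0.03],[0,0,0.002],0.05],[[0,0,0.025],[0,0,0],0.05],[[0,0,0.011],[0,0,0],0.05],[[0,0,0],[0,0,0],0.03],[[0,0,0],[0,0,0],0.005]])

```text
clock: 47.0
position: [0.608, 0.2883, 0.0586]
eef_rot: [-0.0, 0.686, 0.727, 0.0]
wrist_force: [-33.0, -4.2, 16.2]
opening: 0.0146
grasp_force: 48.6
```

>>> send_rows(plan=[[[0,0,0],[0,0,0],0.005],[[0.002,0.001,0],[0,0,0],0.005],[[0.002,0,0],[0,0,0],0.005],[[0,0,0],[0,0,0],0.005]])

```text
clock: 47.5
position: [0.6078, 0.2902, 0.0587]
eef_rot: [0.001, 0.686, 0.727, -0.003]
wrist_force: [-18.9, -24.6, 14.0]
opening: 0.014
grasp_force: 59.8
```

>>> send_rows(plan=[[[-0.01,-0.0015,0],[0,0,0],0.005],[[-0.015,0,0],[0,0,0],0.005],[[-0.015,0,0],[0,0,0],0.005],[[-0.015,0,0],[0,0,0],0.005],[[-0.015,0,0],[0,0,0],0.005]])

```text
clock: 48.12
position: [0.6118, 0.2218, 0.0588]
eef_rot: [0.0, 0.686, 0.727, 0.001]
wrist_force: [-1.7, 2.8, 6.1]
opening: 0.0145
grasp_force: 59.3
```

>>> send_rows(plan=[[[-0.015,0,0],[0,0,0],0.005],[[-0.015,0,0],[0,0,0],0.005],[[-0.01,0,0],[0,0,0],0.005],[[-0.006,0,0],[0,0,0],0.005],[[0,0,0],[0,0,0],0.005]])

```text
clock: 48.75
position: [0.6148, 0.1756, 0.0588]
eef_rot: [0.001, 0.687, 0.727, 0.001]
wrist_force: [0.3, -1.2, 6.5]
opening: 0.0142
grasp_force: 59.3
```

```bash
python3 - <<'E'
from h import *
say(); x=st()[0]; print('moved',np.linalg.norm(x[:2]-[.6078,.2902]))
E
```

```text
t 48.75 p [0.6148 0.1756 0.0588] ty [0.998 0.057 0.002] F [ 0.3 -1.2  6.5] op 0.0142 gf 59.3 q6 0.18
moved 0.11482162420303511
```

It moved 114.8 mm, so the pin is under the tip. I'll release, rise and go over the knob.

>>> send_rows(plan=[[[0,0,0],[0,0,0],0.025],[[0,0,0],[0,0,0],0.04],[[0,0,-0.03],[0,0,0],0.04],[[0,0,-0.06],[0,0,0],0.04],[[0,0,-0.055],[0,0,0],0.01]])

```text
clock: 49.38
position: [0.6137, 0.1765, 0.2042]
eef_rot: [-0.0, 0.686, 0.727, -0.0]
wrist_force: [0.2, -0.3, -0.3]
opening: 0.0228
grasp_force: 0.0
```

>>> send_rows(plan=[[[-0.049,0,0],[0,0,0],0.0],[[-0.049,0,0],[0,0,0],0.0],[[-0.048,0,0],[0,0,0],0.0],[[0,0,0],[0,0,0],0.0]])

```text
clock: 49.88
position: [0.6224, 0.0281, 0.2024]
eef_rot: [0.0, 0.687, 0.726, -0.0]
wrist_force: [-0.3, -0.1, -0.8]
opening: 0.0003
grasp_force: 0.0
```

```bash
python3 - <<'E'
from h import *
say(); to([*P0,.17],.06)
E
```

```text
t 49.88 p [0.6224 0.0281 0.2024] ty [ 0.998  0.055 -0.   ] F [-0.3 -0.1 -0.8] op 0.0003 gf 0.0 q6 -0.05
turn tool z -0.005
shift tool [0.0031 0.0003 0.0324] tilt [-1.e-04 -5.e-04 -1.e+00]
```

>>> send_rows(plan=[[[0.002,0,0.02],[0,0,-0.004],0.0],[[0,0,0.014],[0,0,0],0.0],[[0,0,0.005],[0,0,0],0.0],[[0,0,0.004],[0,0,0],0.0],[[0,0,0.003],[0,0,0],0.0]])

```text
clock: 50.5
position: [0.6224, 0.0332, 0.1568]
eef_rot: [0.0, 0.685, 0.729, 0.0]
wrist_force: [-1.0, 1.6, 4.5]
opening: -0.0002
grasp_force: 2.1
```

>>> send_rows(plan=[[[0,0,0.003],[0,0,0],0.0],[[0,0,0.002],[0,0,0],0.0],[[0,0,0],[0,0,0],0.0]])

```text
clock: 50.88
position: [0.6225, 0.0331, 0.1521]
eef_rot: [0.0, 0.685, 0.729, 0.0]
wrist_force: [-1.0, 2.1, 5.4]
opening: -0.0
grasp_force: 2.3
```

>>> send_rows(plan=[[[0,0,0.002],[0,0,0],0.0],[[0,0,0],[0,0,0],0.0]])

```text
clock: 51.12
position: [0.6225, 0.0331, 0.1505]
eef_rot: [0.0, 0.685, 0.729, 0.001]
wrist_force: [-3.3, 2.4, 8.3]
opening: -0.0001
grasp_force: 3.9
```

>>> send_rows(plan=[[[0,0,0.002],[0,0,0],0.0],[[0,0,0],[0,0,0],0.0]])

```text
clock: 51.38
position: [0.6227, 0.0331, 0.1499]
eef_rot: [0.001, 0.685, 0.729, 0.001]
wrist_force: [-8.4, 2.8, 20.0]
opening: 0.0
grasp_force: 10.1
```

It hit the same hard stop at 0.150, so pin B is driven. Back to the post.

>>> send_rows(plan=[[[0,0,-0.015],[0,0,0],0.0],[[0,0,-0.04],[0,0,0],0.02],[[0,0,0],[0,0,0],0.04],[[0.049,0,0],[0,0,0],0.05],[[0.049,0,0],[0,0,0],0.05]])

```text
clock: 52.0
position: [0.6161, 0.1313, 0.2021]
eef_rot: [0.0, 0.685, 0.728, -0.0]
wrist_force: [0.3, 0.4, -0.6]
opening: 0.0498
grasp_force: 0.0
```

>>> send_rows(plan=[[[0.045,0,0],[0,0,0],0.05],[[0,0,0],[0,0,0],0.05],[[0,0,0.03],[0,0,0],0.05],[[0,0,0],[0,0,0],0.05]])

```text
clock: 52.5
position: [0.6126, 0.1748, 0.17]
eef_rot: [-0.001, 0.685, 0.729, -0.002]
wrist_force: [-0.4, -0.4, 0.7]
opening: 0.0499
grasp_force: 0.0
```

```bash
python3 - <<'E'
from h import *
say(); to([.6152,.1758,.0585],.06)
E
```

```text
t 52.5 p [0.6126 0.1748 0.17  ] ty [ 0.998  0.062 -0.004] F [-0.4 -0.4  0.7] op 0.0499 gf 0.0 q6 0.18
turn tool z 0.0016
shift tool [0.001  0.0031 0.1115] tilt [-0.0038 -0.0012 -1.    ]
```

>>> send_rows(plan=[[[0.001,0.002,0.04],[0,0,0],0.05],[[0,0,0.04],[0,0,0],0.05],[[0,0,0.03],[0,0,0],0.05],[[0,0,0],[0,0,0],0.03],[[0,0,0],[0,0,0],0.005]])

```text
clock: 53.12
position: [0.6153, 0.1765, 0.0642]
eef_rot: [-0.0, 0.685, 0.729, -0.0]
wrist_force: [-46.3, -5.0, 14.8]
opening: 0.0147
grasp_force: 39.9
```

>>> send_rows(plan=[[[0,0,0],[0,0,0],0.005],[[0,0,0],[0,0,0],0.005]])

```text
clock: 53.38
position: [0.6149, 0.1766, 0.0645]
eef_rot: [-0.0, 0.685, 0.729, -0.0]
wrist_force: [-12.4, -2.5, 3.1]
opening: 0.0142
grasp_force: 58.4
```

>>> send_rows(plan=[[[0.01,-0.0015,0],[0,0,0],0.005],[[0.015,0,0],[0,0,0],0.005],[[0.015,0,0],[0,0,0],0.005],[[0.015,0,0],[0,0,0],0.005],[[0.015,0,0],[0,0,0],0.005]])

```text
clock: 54.0
position: [0.6101, 0.248, 0.0644]
eef_rot: [0.001, 0.685, 0.729, 0.001]
wrist_force: [-1.9, -2.0, 7.2]
opening: 0.0142
grasp_force: 60.0
```

>>> send_rows(plan=[[[0.015,0,0],[0,0,0],0.005],[[0.015,0,0],[0,0,0],0.005],[[0.01,0,0],[0,0,0],0.005],[[0.004,0,0],[0,0,0],0.005],[[0.002,0,0],[0,0,0],0.005]])

```text
clock: 54.62
position: [0.6074, 0.2911, 0.0643]
eef_rot: [0.002, 0.685, 0.729, -0.001]
wrist_force: [-2.3, -34.4, 13.8]
opening: 0.0137
grasp_force: 60.7
```

>>> send_rows(plan=[[[0.001,0,0],[0,0,0],0.005],[[0,0,0],[0,0,0],0.005]])

```text
clock: 54.88
position: [0.6074, 0.291, 0.0643]
eef_rot: [0.002, 0.685, 0.728, -0.002]
wrist_force: [-2.8, -31.4, 13.5]
opening: 0.014
grasp_force: 60.8
```

At the stop. I'll release and pick cartridge B up from the nest.

>>> send_rows(plan=[[[-0.004,0,0],[0,0,0],0.005],[[0,0,0],[0,0,0],0.03],[[0,0,0],[0,0,0],0.05],[[0,0,-0.04],[0,0,0],0.07],[[0,0,-0.04],[0,0,0],0.075]])

```text
clock: 55.5
position: [0.6065, 0.2898, 0.1432]
eef_rot: [-0.0, 0.685, 0.729, -0.0]
wrist_force: [0.7, 1.1, 0.3]
opening: 0.0754
grasp_force: 0.0
```

>>> send_rows(plan=[[[-0.048,0,0],[0,0,0],0.075],[[-0.048,0,0],[0,0,0],0.075],[[-0.047,0,0],[0,0,0],0.075],[[0,0,0],[0,0,0],0.075]])

```text
clock: 56.0
position: [0.6159, 0.1445, 0.1427]
eef_rot: [0.0, 0.686, 0.728, -0.0]
wrist_force: [-0.0, -0.3, 0.2]
opening: 0.0752
grasp_force: 0.0
```

```bash
python3 - <<'E'
from h import *
say(); to([.6168,.146,.053],.06); s=snap('wrist')
hsv=cv2.cvtColor(s['color'],cv2.COLOR_RGB2HSV)
b=cv2.inRange(hsv,(100,110,40),(125,255,255));n,l,a,c=cv2.connectedComponentsWithStats(b)
for i in range(1,n):
    if 60<a[i][4]<1000: print(a[i],np.round(pix2w(s,[c[i]],.036)[0],4))
tray()
E
```

```text
t 56.0 p [0.6159 0.1445 0.1427] ty [0.998 0.059 0.   ] F [-0.  -0.3  0.2] op 0.0752 gf 0.0 q6 0.13
turn tool z -0.0005
shift tool [0.0014 0.001  0.0897] tilt [ 2.e-04 -2.e-04 -1.e+00]
[ 96 164  16  16 203] [0.4846 0.1734 0.036 ]
[270 208  18  14 185] [0.6155 0.1474 0.036 ]
tray [158. 153. 151.] [  12   13   57   45 1941] [[0.465, -0.308, 0.008], [0.595, -0.32, 0.008], [0.585, -0.503, 0.008], [0.455, -0.487, 0.008]] mid [ 0.525 -0.404  0.008]
```

>>> send_rows(plan=[[[0.001,0.001,0.03],[0,0,0],0.075],[[0,0,0.03],[0,0,0],0.075],[[0,0,0.02],[0,0,0],0.075],[[0,0,0.009],[0,0,0],0.075],[[0,0,0],[0,0,0],0.06]])

```text
clock: 56.72
position: [0.6167, 0.1481, 0.0535]
eef_rot: [-0.0, 0.685, 0.729, -0.0]
wrist_force: [0.2, -0.3, 1.0]
opening: 0.0602
grasp_force: 0.0
```

>>> send_rows(plan=[[[0,0,0],[0,0,0],0.04],[[0,0,0],[0,0,0],0.04],[[0,0,0],[0,0,0],0.04]])

```text
clock: 57.1
position: [0.6173, 0.1479, 0.0549]
eef_rot: [0.001, 0.685, 0.729, 0.001]
wrist_force: [-0.2, 1.3, 6.2]
opening: 0.0501
grasp_force: 62.8
```

>>> send_rows(plan=[[[0,0,-0.03],[0,0,0],0.04],[[0,0,-0.05],[0,0,0],0.04],[[0,0,-0.05],[0,0,0],0.04],[[0,0,-0.05],[0,0,0],0.04],[[0,0,-0.025],[0,0,0],0.04]])

```text
clock: 57.72
position: [0.617, 0.1477, 0.2622]
eef_rot: [0.001, 0.685, 0.729, 0.002]
wrist_force: [0.3, -0.4, -0.8]
opening: 0.0501
grasp_force: 62.4
```

```bash
python3 - <<'E'
from h import *
say(); inhand(.015); to([.5234,-.445,.25],.06)
E
```

```text
t 57.73 p [0.617  0.1477 0.2622] ty [0.998 0.062 0.004] F [ 0.3 -0.4 -0.8] op 0.0501 gf 62.4 q6 0.13
pin in tool [ 0.0023 -0.0013  0.015 ] [266 270  25  18 341]
turn tool z 0.0019
shift tool [-0.5859 -0.1306  0.0135] tilt [ 0.0062  0.0012 -1.    ]
```

>>> send_rows(plan=[[[-0.049,-0.011,0],[0,0,0],0.04],[[-0.049,-0.011,0],[0,0,0],0.04],[[-0.049,-0.011,0],[0,0,0],0.04],[[-0.049,-0.011,0],[0,0,0],0.04],[[-0.049,-0.011,0],[0,0,0],0.04]])

```text
clock: 58.4
position: [0.5763, -0.1018, 0.2583]
eef_rot: [0.0, 0.685, 0.729, 0.0]
wrist_force: [0.5, -0.1, -0.1]
opening: 0.05
grasp_force: 62.4
```

>>> send_rows(plan=[[[-0.049,-0.011,0],[0,0,0],0.04],[[-0.049,-0.011,0],[0,0,0],0.04],[[-0.049,-0.011,0],[0,0,0],0.04],[[-0.049,-0.011,0],[0,0,0],0.04],[[-0.049,-0.011,0.02],[0,0,0],0.04]])

```text
clock: 59.02
position: [0.537, -0.35, 0.2395]
eef_rot: [0.001, 0.685, 0.729, 0.0]
wrist_force: [0.2, -0.9, -0.9]
opening: 0.0501
grasp_force: 62.4
```

>>> send_rows(plan=[[[-0.048,-0.0105,0.03],[0,0,0],0.04],[[-0.048,-0.0105,0.03],[0,0,0],0.04],[[0,0,0],[0,0,0],0.04],[[0,0,0],[0,0,0],0.04]])

```text
clock: 59.52
position: [0.5222, -0.4451, 0.1786]
eef_rot: [-0.0, 0.685, 0.729, 0.0]
wrist_force: [0.1, 0.3, -0.6]
opening: 0.0499
grasp_force: 62.6
```

```bash
python3 - <<'E'
from h import *
say(); inhand(.015); carts('wrist'); wtray(); save(load('wrist'),'w11.png',(100,60,480,345),2.1)
E
```

```text
t 59.52 p [ 0.5222 -0.4451  0.1786] ty [0.998 0.062 0.   ] F [ 0.1  0.3 -0.6] op 0.0499 gf 62.6 q6 -0.8
pin in tool [ 0.0011 -0.0012  0.015 ] [266 270  25  18 339]
wrist pin px [285.  102.3] 178 world [ 0.5228 -0.3599  0.016 ] white 0.73
wrist pin px [278.  277.8] 339 world [ 0.5271 -0.5279  0.016 ] white 0.84
expected corners px [[374.0, 49.0], [204.0, 34.0], [201.0, 245.0], [346.0, 260.0], [287.0, 67.0]]
[ 336   54   43  202 1387] [[353, 54], [378, 57], [339, 255], [336, 255]] [[0.577, -0.317], [0.598, -0.318], [0.586, -0.5], [0.583, -0.5]]
[ 248   81   70   43 1807] [[248, 82], [317, 81], [316, 122], [249, 122]] [[0.491, -0.345], [0.549, -0.341], [0.551, -0.375], [0.493, -0.378]]
[ 204  167   59   55 2027] [[207, 168], [262, 180], [262, 202], [204, 221]] [[0.456, -0.421], [0.506, -0.429], [0.507, -0.45], [0.453, -0.472]]
[   0  273   52   27 1033] [[0, 273], [43, 289], [51, 299], [0, 299]] [[0.228, -0.546], [0.276, -0.561], [0.283, -0.573], [0.22, -0.58]]
```

Cartridge A is in the tray at (0.523, -0.360) and the tray is unmoved. I'll lower B beside it.

>>> send_rows(plan=[[[0,0,0.045],[0,0,0],0.04],[[0,0,0.045],[0,0,0],0.04],[[0,0,0.03],[0,0,0],0.04],[[0,0,0.012],[0,0,0],0.04],[[0,0,0],[0,0,0],0.04]])

```text
clock: 60.25
position: [0.5226, -0.4449, 0.0471]
eef_rot: [0.0, 0.685, 0.729, 0.0]
wrist_force: [0.5, 0.3, 0.9]
opening: 0.0499
grasp_force: 62.6
```

>>> send_rows(plan=[[[0,0,0.005],[0,0,0],0.04],[[0,0,0],[0,0,0],0.04]])

```text
clock: 60.5
position: [0.5225, -0.4454, 0.0423]
eef_rot: [0.001, 0.685, 0.729, 0.0]
wrist_force: [-0.2, -0.8, -0.3]
opening: 0.0495
grasp_force: 62.6
```

>>> send_rows(plan=[[[0,0,0.004],[0,0,0],0.04],[[0,0,0],[0,0,0],0.04]])

```text
clock: 60.75
position: [0.5221, -0.4452, 0.0373]
eef_rot: [-0.0, 0.685, 0.729, 0.0]
wrist_force: [0.0, 0.1, -0.5]
opening: 0.0496
grasp_force: 62.6
```

>>> send_rows(plan=[[[0,0,0.003],[0,0,0],0.04],[[0,0,0],[0,0,0],0.04]])

```text
clock: 61.0
position: [0.5221, -0.4452, 0.0342]
eef_rot: [-0.0, 0.685, 0.729, -0.0]
wrist_force: [-0.6, 1.0, -0.7]
opening: 0.0496
grasp_force: 62.6
```

>>> send_rows(plan=[[[0,0,0],[0,0,0],0.055],[[0,0,0],[0,0,0],0.065],[[0,0,0],[0,0,0],0.068],[[0,0,-0.03],[0,0,0],0.068],[[0,0,-0.06],[0,0,0],0.08]])

```text
clock: 61.62
position: [0.5213, -0.4445, 0.1229]
eef_rot: [-0.002, 0.685, 0.729, -0.0]
wrist_force: [0.1, -0.5, 1.2]
opening: 0.0797
grasp_force: 0.0
```

>>> send_rows(plan=[[[0,0,-0.06],[0,0,0],0.08],[[0,-0.05,-0.05],[0,0,0],0.08],[[0,-0.05,-0.05],[0,0,0],0.08],[[-0.05,-0.03,0],[0,0,0],0.08],[[-0.05,-0.03,0],[0,0,0],0.08]])

```text
clock: 62.25
position: [0.3794, -0.5553, 0.2744]
eef_rot: [0.001, 0.685, 0.729, -0.0]
wrist_force: [0.2, -0.0, -0.2]
opening: 0.08
grasp_force: 0.0
```

>>> send_rows(plan=[[[-0.05,-0.03,0],[0,0,0],0.08],[[0,0,0],[0,0,0],0.08]])

```text
clock: 62.5
position: [0.3511, -0.6087, 0.2719]
eef_rot: [-0.001, 0.686, 0.727, -0.0]
wrist_force: [0.7, -0.2, -0.1]
opening: 0.0799
grasp_force: 0.0
```

```bash
python3 - <<'E'
from h import *
say(); s=snap('top'); im=s['color'][:,:,::-1][130:300,110:450]; cv2.imwrite('pics/fin.png',cv2.resize(im,None,fx=2.3,fy=2.3,interpolation=cv2.INTER_CUBIC))
E
```

```text
t 62.5 p [ 0.3511 -0.6087  0.2719] ty [ 0.998  0.058 -0.001] F [ 0.7 -0.2 -0.1] op 0.0799 gf 0.0 q6 -1.14
```

View pics/fin.png

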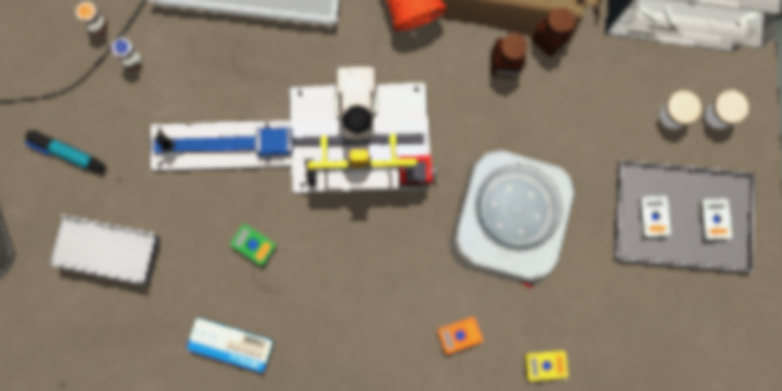

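The final view shows both cartridges flat in the tray at (656,215) and (716,218), the guard fitted at (360,160), and the bystanders untouched. When I let the post go I relaxed by 4 mm, which may have let the carriage creep in about 1 mm. I'll pull it firmly to the stop once more and release under tension.

>>> send_rows(plan=[[[0.055,0.0193,0],[0,0,0],0.06],[[0.055,0.0193,0],[0,0,0],0.06],[[0.055,0.0193,0],[0,0,0],0.06],[[0.055,0.0193,0],[0,0,0],0.06],[[0.055,0.0193,0],[0,0,0],0.06]])

```text
clock: 63.18
position: [0.4331, -0.3226, 0.2733]
eef_rot: [0.0, 0.684, 0.729, 0.0]
wrist_force: [0.8, 0.2, 0.4]
opening: 0.0598
grasp_force: 0.0
```

>>> send_rows(plan=[[[0.055,0.0193,0],[0,0,0],0.06],[[0.055,0.0193,0],[0,0,0],0.06],[[0.055,0.0193,0],[0,0,0],0.06],[[0.055,0.0193,0],[0,0,0],0.06],[[0.055,0.0193,0],[0,0,0],0.06]])

```text
clock: 63.8
position: [0.5117, -0.0422, 0.2734]
eef_rot: [0.0, 0.684, 0.729, 0.0]
wrist_force: [0.9, -0.8, -0.3]
opening: 0.0599
grasp_force: 0.0
```

>>> send_rows(plan=[[[0.055,0.0193,0],[0,0,0],0.06],[[0.055,0.0193,0],[0,0,0],0.06],[[0.055,0.0193,0],[0,0,0],0.06],[[0.055,0.0193,0],[0,0,0],0.06],[[0.055,0.0193,0],[0,0,0],0.06]])

```text
clock: 64.42
position: [0.5906, 0.2383, 0.2734]
eef_rot: [0.0, 0.684, 0.729, 0.0]
wrist_force: [0.2, 0.1, 0.4]
opening: 0.06
grasp_force: 0.0
```

>>> send_rows(plan=[[[0.055,0.0193,0],[0,0,0],0.06],[[0,0,0.05],[0,0,0],0.06],[[0,0,0.05],[0,0,0],0.06],[[0,0,0],[0,0,0],0.06]])

```text
clock: 64.92
position: [0.605, 0.2917, 0.1694]
eef_rot: [-0.001, 0.684, 0.729, -0.003]
wrist_force: [0.1, 0.5, 1.3]
opening: 0.0602
grasp_force: 0.0
```

```bash
python3 - <<'E'
from h import *
say(); to([.6076,.2895,.059],.06)
E
```

```text
t 64.92 p [0.605  0.2917 0.1694] ty [ 0.998  0.063 -0.006] F [0.1 0.5 1.3] op 0.0602 gf 0.0 q6 0.35
turn tool z 0.0033
shift tool [-0.0022  0.0031  0.1104] tilt [-0.0057 -0.0023 -1.    ]
```

>>> send_rows(plan=[[[-0.001,0.002,0.045],[0,0,0],0.05],[[0,0,0.035],[0,0,0],0.05],[[0,0,0.028],[0,0,0],0.05],[[0,0,0],[0,0,0],0.03],[[0,0,0],[0,0,0],0.005]])

```text
clock: 65.55
position: [0.6083, 0.291, 0.0676]
eef_rot: [-0.001, 0.685, 0.729, -0.001]
wrist_force: [-61.2, -6.4, 26.7]
opening: 0.0151
grasp_force: 33.6
```

>>> send_rows(plan=[[[0,0,0],[0,0,0],0.005],[[0,0,0],[0,0,0],0.005],[[0.002,0,0],[0,0,0],0.005],[[0,0,0],[0,0,0],0.005]])

```text
clock: 66.05
position: [0.6078, 0.292, 0.0678]
eef_rot: [-0.0, 0.685, 0.729, -0.002]
wrist_force: [-24.2, -13.6, 14.4]
opening: 0.0139
grasp_force: 59.0
```

>>> send_rows(plan=[[[0.0015,0,0],[0,0,0],0.005],[[0,0,0],[0,0,0],0.005]])

```text
clock: 66.3
position: [0.6078, 0.2921, 0.0678]
eef_rot: [0.0, 0.685, 0.729, -0.003]
wrist_force: [-25.3, -23.0, 16.0]
opening: 0.014
grasp_force: 59.3
```

At the stop with 23 N. I'll release without relaxing, rise and stand clear.

>>> send_rows(plan=[[[0,0,0],[0,0,0],0.03],[[0,0,0],[0,0,0],0.05],[[0,0,0],[0,0,0],0.06],[[0,0,-0.05],[0,0,0],0.06],[[0,0,-0.06],[0,0,0],0.06]])

```text
clock: 66.92
position: [0.6085, 0.2939, 0.1756]
eef_rot: [-0.0, 0.685, 0.729, -0.001]
wrist_force: [1.1, 0.7, 0.5]
opening: 0.06
grasp_force: 0.0
```

>>> send_rows(plan=[[[0,0,-0.06],[0,0,0],0.06],[[0,-0.05,-0.03],[0,0,0],0.06],[[0,0,0],[0,0,0],0.06]])

```text
clock: 67.3
position: [0.5579, 0.2914, 0.2694]
eef_rot: [0.001, 0.685, 0.729, 0.003]
wrist_force: [0.4, 0.4, 0.9]
opening: 0.0596
grasp_force: 0.0
```

```bash
python3 - <<'E'
from h import *
say(); carts('top')
print(manip.job_done())
E
```

```text
t 67.3 p [0.5579 0.2914 0.2694] ty [0.998 0.063 0.005] F [0.4 0.4 0.9] op 0.0596 gf 0.0 q6 0.38
top pin px [216.1  79. ] 767 world [0.9959 0.2041 0.016 ] white 0.33
top pin px [171.6  95.8] 5 world [0.9309 0.3464 0.016 ] white 0.08
top pin px [134.6 112.8] 67 world [0.8675 0.4615 0.016 ] white 0.11
top pin px [227.9 191.2] 122 world [0.6166 0.1481 0.016 ] white 0.55
top pin px [125.5 193. ] 30 world [0.6012 0.4678 0.016 ] white 0.0
top pin px [202.7 192.3] 169 world [0.6109 0.2274 0.016 ] white 0.18
top pin px [ 73.  236.8] 170 world [0.4596 0.6149 0.016 ] white 0.37
top pin px [219.5 236. ] 8 world [0.4738 0.1679 0.016 ] white 0.06
top pin px [309.5 275.5] 4 world [ 0.3593 -0.1139  0.016 ] white 0.0
top pin px [218.3 288.8] 32 world [0.3131 0.1637 0.016 ] white 0.22
the job is handed in; nothing more can be done
None
```

The job is handed in at 67 s: guard fitted first and left in the interlock switch, both white cartridges I found on the bench primed (judged by the press's hard stop) and laid flat in the grey tray, carriage drawn out to its stop, and no bystander disturbed as far as the last camera view shows.

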